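Gauge the thickness of a glazed test tile

TASK

Take the green-glazed test tile from the rack and lay it flat and centred on the anvil of the bench gauge, under the sprung foot. Then press the gauge's black knob down until the foot bears on the tile and the red pointer stands in the green band of the dial (foot pushed in 3 to 6 mm), and leave it standing there; never force the foot to the end of its 10 mm travel, and leave the other two tiles and the water bowl where they are.

Things in the scene. Friction and masses are not known exactly. Their poses are not given: they have to be found in the camera images.
- tile_2: The green-glazed test tile to be gauged, 30 x 48 x 9 mm, lies flat on one of the three rests of the tile rack. Origin: centre of its underside; x is its 30 mm width, y its 48 mm length (which end is which does not matter), z up. It overhangs its rest by 4 mm all round; beside it 50 mm are free, to 20 mm below its underside.
- tile_1: Dark-brown glazed test tile, stays on the rack: 30 x 48 x 9 mm, lies flat on one of the three rests of the tile rack. Origin: centre of its underside; x is its 30 mm width, y its 48 mm length (which end is which does not matter), z up. 
- tile_3: Blue-glazed test tile, stays on the rack: 30 x 48 x 9 mm, lies flat on one of the three rests of the tile rack. Origin: centre of its underside; x is its 30 mm width, y its 48 mm length (which end is which does not matter), z up. 
- tile_rack: Fixed wooden tile rack: dark board 70 x 250 x 8 mm with three wooden rests 40 x 22 mm, 85 mm apart along its y, tops 32 mm above the table. Which tile lies on which rest changes. Origin: centre of the underside, z up.
- gauge: Fixed green bench thickness gauge. Origin: on the table under the anvil's centre; x points from the open front (which faces the robot's left) to the column, z up. Base 135 x 90 x 16 mm (x -35 to 100 mm); anvil: steel block 40 (x) x 22 (y) mm, top 40 mm above the table, 24 mm above the base; column 26 x 34 mm at x = 78 mm, 235 mm high. The carriage on the column overhangs the anvil.
- clamp (a point): Underside of the carriage's clamp ring, on the foot's axis. The indicator hangs in it: a head 36 x 44 mm, ending 62 to 76 mm below this point, with a 54 mm dial in front (28 mm before the axis). So an upright gripper cannot set the tile down under it: come from the gauge's -x side, tool tilted back about 40 degrees, tile's length along x, held near its -x end.
- anvil_top (a point): Centre of the anvil's top face, straight under the foot; axes as the gauge's.
- press_knob (a point): Centre of the top of the black knob on the carriage (28 mm diameter, 26 mm high, on a 14 mm neck), straight above the foot; 285 mm above the table with the carriage at 0. Press here from above, or grip the knob to raise the carriage.
- carriage (a joint): How far the carriage has been pushed down its column, m, 0 (top) to 0.07. It is stiff (about 10 N to slide) and stays where it is left.
- foot (a joint): How far the sprung brass foot (15 mm wide) is pushed in, m: 0 hanging free, end of travel 0.010; spring 1.6 N at 0, 0.8 N more per mm. The red pointer turns with it, clockwise 27 degrees per mm; green band 0.003 to 0.006. The indicator is clamped differently each day: with the carriage at 0 the free foot is 91 to 105 mm above the table, so contact must be felt or read.
- water_bowl: Small glazed bowl, 105 mm across, 44 mm high, loose bystander. Origin: centre of its underside.
Things that resemble listed ones, but are neither listed nor needed, are in the scene too. Leave any pink look-alike of the tile_2 alone.

How it is judged:
By the outcome, as a careful person would: the job done as asked, in the order asked, and still so for the second after the job is handed in, with the robot touching nothing.
It also fails if it takes over 64 s, if anything falls off the work surface, if the arm or the gripper's body presses on something with over 40 N, if the wrist force passes 120 N, or if a joint passes its speed limit or range.

ROBOT

A 6-joint arm with a two-finger parallel gripper is mounted at the origin on a cart in front of the work surface, level with it; the furniture and walls round the work are solid. World frame = base frame: x ahead of the robot, y to its left, z up, the work surface at z = 0. Lengths are in m, angles in rad, forces in N, time in s.
With the tool pointing down it reaches from about 0.225 to 0.875 m from the base axis. Payload 3.4 kg.
Tool frame: the origin (TCP) lies at the very end of the fingers, on their centre line; the grasp point (between the pads) lies 19 mm behind it (manip.hold_point_z is the distance from the TCP to the grasp point, in m); z points along the fingers, y is the direction in which the jaws open and shut (so a half turn about z gives the same grasp; the last joint's range is limited). The gripper opens to 85 mm and grips with 20 to 120 N. Pads are 22 mm wide; open, the fingers measure 114 mm over their backs; the gripper's body (76 mm by 85 mm) begins 54 mm behind the grasp point. The pads swing forward as they close: fully open they stand 13 mm farther back than shut.
Start: joints at [1.213, 0.276, 1.505, -0, 1.361, -0.121], TCP at [0.135, 0.559, 0.195] pointing down, gripper open.
Joint ranges: [-2.89, 2.89], [-0.75, 2.08], [0.22, 2.7], [-1.18, 4.32], [0.11, 2.71], [-2.7, 2.7]. Speed limits (rad/s): [2.57, 2.57, 3.14, 3.14, 3.14, 3.14].

INTERFACE

Orientations are given as a 3x3 rotation matrix whose columns are the frame's x, y, z axes.
In Python, from cell import manip, grab_frame, sign_off, find_in, tip_of gives the robot as it stands.
- The arm moves only by the shell command python3 -m handwheel 'ROWS' [OPENING] [FORCE]. ROWS is JSON, a list of rows, each a list of 6 numbers: the shift along the tool's x, y, z in cm, then the turn, a rotation vector about the tool's x, y, z in degrees. A call has 1 to 20 rows; each row shifts and turns the commanded pose from where the row before left it, along the tool's axes as they then stand; what a row does not reach is not made up. A row lasts 1/10 s, in which the tool goes at most 50 mm and 8.59 degrees, less where a joint would pass 70% of its speed; a pose out of reach is approached as far as the arm can. A call is refused whole if a number of a shift passes 5 or a number of a turn 8.59, either way. A call with a gripper value outside its range is refused whole. OPENING is the closure, from -1 (fully open) to 1 (shut), so that 0 is half open, set as the call begins (- or left out, the last holds). The fingers move at their own pace and stop on an object; FORCE is the grip in N (left out, the last holds). Time passes only in rows, so rows that do not move let the fingers close. It gives the time, the measured TCP pose, the force and the opening at its end, in the units of the state.
- manip.get_state(): the state, without advancing time (a new reading comes with each control period).
- grab_frame(name): name is "scene" or "top"; returns a dict with "frame" (400x640x3 uint8, blue, green, red), "fx", "fy", "cx", "cy" (pixels), "k1" (the pictures are not rectified: a ray, as slopes to the right and down, at radius r is drawn at 1 + k1 r^2 times it, then the intrinsics apply), "eye" and "orientation" of the camera in the world. Camera axes: x right, y down, z forward; pixel columns grow to the right and rows downward; lengths in m; the calibration is good to about 2 mm. A picture is of the moment at which its call begins. There is no depth.
- sign_off(): hands the job in, once; it reports no verdict.
Trained networks look in a picture, given as the dict that the camera call returned (one of the last four; its "shot" number tells which), for a name from the list of things; names that differ only in an ending like _2 or _b are one class to them, and where a whole thing is asked for, a point or a joint stands for the part that bears it (a point fixed in the world has none). Each returns a list of dicts, best first, with "p" (0 to 1); they miss things now and then, are a little off and sometimes report something else, mostly with a low value. They report only what shows in the picture. A call takes as long as a camera call. They do not tell look-alikes from the thing itself.
- find_in(picture, thing): "rect" ([left, top, right, bottom] in pixels, round what is visible of it).
- tip_of(picture, thing): "centre" ([row, column] in pixels: a listed point, or the origin of a listed thing).
The state is a dict: "time": time; "joint_positions": joint angles; "joint_velocities": joint speeds; "joint_efforts": joint torques, N m; "position": TCP position; "tool_rot": TCP orientation; "contact_force": force on the tool from outside, world axes, zero at the start; "wrist_torque": the same for the moment, N m; "width": opening from 0.0 (shut) to 1.0 (fully open).
Only numpy, scipy, OpenCV 4.12 (cv2) and the standard library are available. Lean on these libraries where they do the work, as an engineer would, in place of code of your own. Each camera call takes 0.05 s, during which the arm holds its last target. There are 200 camera calls.

## Working session

There is one attempt and no reset: what is moved stays moved. The work goes in short steps, Python scripts to look and compute and a shell command to move; the robot and the scene stay as the last step left them, time stands still between calls to the robot, and variables do not carry over. Pictures are saved under pics/ and viewed, about 8 in all and at most 12, crops included, and the job is handed in when it is done.

```bash
ls; mkdir -p pics; cat > h.py <<'E'
import numpy as np, cv2
from cell import manip, grab_frame, sign_off, find_in, tip_of
def ray(p,u,v):
    x,y=(u-p["cx"])/p["fx"],(v-p["cy"])/p["fy"]
    a,b=x,y
    for _ in range(20):
        r2=a*a+b*b; s=1+p["k1"]*r2; a,b=x/s,y/s
    return np.array(p["orientation"])@np.array([a,b,1.])
def at(p,u,v,z):
    e=np.array(p["eye"]); d=ray(p,u,v); return e+d*(z-e[2])/d[2]
def proj(p,X):
    c=np.array(p["orientation"]).T@(np.array(X)-np.array(p["eye"])); a,b=c[0]/c[2],c[1]/c[2]; s=1+p["k1"]*(a*a+b*b)
    return np.array([p["cx"]+p["fx"]*a*s,p["cy"]+p["fy"]*b*s])
def tri(p,a,q,b):
    e1,e2=np.array(p["eye"]),np.array(q["eye"]); d1,d2=ray(p,*a),ray(q,*b)
    t=np.linalg.lstsq(np.c_[d1,-d2],e2-e1,rcond=None)[0]
    return (e1+d1*t[0]+e2+d2*t[1])/2, np.linalg.norm(e1+d1*t[0]-e2-d2*t[1])
E
python3 - <<'E'
from h import *
np.set_printoptions(precision=4,suppress=True)
P={}
for n in("scene","top"):
    p=P[n]=grab_frame(n); cv2.imwrite(f"pics/{n}0.png",p["frame"]); print(n,p["eye"],np.array(p["orientation"]).tolist(),p["fx"],p["k1"])
    for t in("tile_2","tile_rack","gauge","anvil_top","press_knob","clamp","water_bowl"):
        print(t,[(np.round(d["centre"][::-1]).tolist(),round(d["p"],2)) for d in tip_of(p,t)][:5])
E
```

```text
pics
scene [-0.1073  0.3396  0.6035] [[-0.43564393020399583, -0.44470092139970235, 0.7825953338620618], [-0.9000269948552414, 0.20277000770904416, -0.38579234376218197], [0.01287534885972085, -0.8724250194027737, -0.48857835698259355]] 417.05984335162503 -0.03425516810794337
tile_2 [([288.0, 302.0], 0.92), ([262.0, 256.0], 0.74), ([312.0, 260.0], 0.66), ([276.0, 282.0], 0.6), ([224.0, 300.0], 0.58)]
tile_rack [([278.0, 289.0], 0.72)]
gauge [([392.0, 253.0], 0.86), ([299.0, 229.0], 0.71)]
anvil_top [([392.0, 236.0], 0.8)]
press_knob [([404.0, 142.0], 0.56)]
clamp [([402.0, 178.0], 0.83)]
water_bowl [([297.0, 229.0], 0.95), ([265.0, 257.0], 0.71)]
top [ 0.4513 -0.0079  1.1509] [[0.028387088665703105, -0.9893279938348994, 0.14291358861808434], [-0.9994961157784199, -0.030123878137699664, -0.010003324937069513], [0.014201680919422139, -0.14255761144378987, -0.9896846162684881]] 430.4067243435777 -0.009319590639940723
tile_2 [([311.0, 214.0], 0.77), ([231.0, 224.0], 0.73), ([266.0, 260.0], 0.7), ([268.0, 231.0], 0.6), ([269.0, 197.0], 0.53)]
tile_rack [([270.0, 229.0], 0.98)]
gauge [([381.0, 233.0], 0.67)]
anvil_top [([388.0, 232.0], 0.83)]
press_knob [([404.0, 219.0], 0.7)]
clamp [([400.0, 225.0], 0.7)]
water_bowl [([326.0, 164.0], 0.96)]
```

```bash
python3 - <<'E'
import cv2
a=cv2.imread("pics/scene0.png")[90:350,180:480];b=cv2.imread("pics/top0.png")[130:300,200:460]
cv2.imwrite("pics/s0c.png",cv2.resize(a,None,fx=2.3,fy=2.3,interpolation=2))
cv2.imwrite("pics/t0c.png",cv2.resize(b,None,fx=3,fy=3,interpolation=2))
E
```

```text
(no output)
```

View pics/s0c.png

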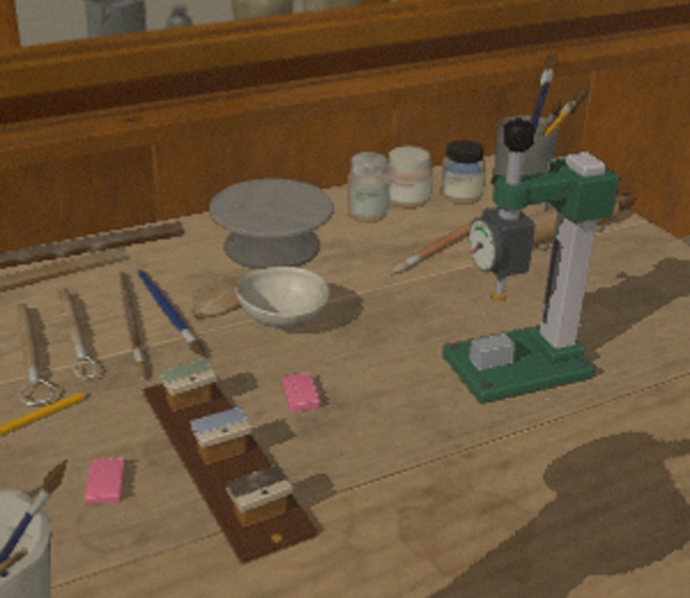

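View pics/t0c.png

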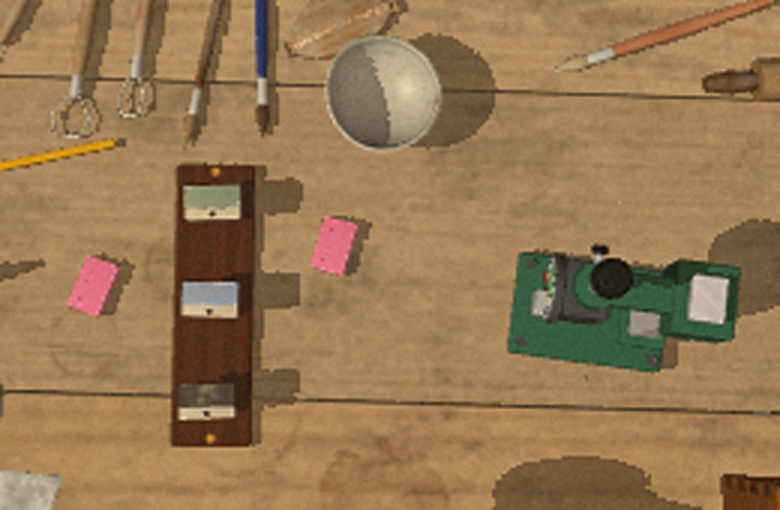

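The top crop shows the green tile on the far rest (full picture about (270.7, 197)), with blue in the middle and brown nearest. The tile lengths run along world y. The two pink tiles are decoys. The gauge base corners are at crop (520,253), (508,352) and (660,370), so gauge +x points roughly to world -y.

```bash
python3 - <<'E'
from h import *
np.set_printoptions(precision=4,suppress=True)
p=grab_frame("top");q=grab_frame("scene")
c=lambda x,y:(200+x/3-.33,130+y/3-.33)
print("tile corners",[at(p,*c(*k),.041)[:2] for k in((184,184),(241,184),(240,220),(184,219))])
print("blue/brown c",at(p,*c(210,300),.041)[:2],at(p,*c(207,401),.041)[:2])
print("rack corners",[at(p,*c(*k),.008)[:2] for k in((177,165),(254,165),(252,445),(171,445))])
B=[at(p,*c(*k),.016)[:2] for k in((520,253),(508,352),(660,370))];print("base",B)
s=lambda x,y:(180+x/2.3-.3,90+y/2.3-.3)
print("base scene",[at(q,*s(*k),.016)[:2] for k in((444,350),(484,390),(594,366))])
print("anvil scene",[at(q,*s(*k),.04)[:2] for k in((470,350),(488,338),(513,345),(492,356))])
print("tile scene",[at(q,*s(*k),.041)[:2] for k in((163,368),(208,362),(216,379),(168,394))])
for t in("press_knob","clamp","anvil_top"):
    a=tip_of(p,t);b=tip_of(q,t)
    if a and b: print(t,tri(p,a[0]["centre"][::-1],q,b[0]["centre"][::-1]))
print("foot?",[proj(q,(0,0,0))])
print(find_in(p,"tile_2")[:6])
print(manip.hold_point_z,np.array(manip.get_state()["tool_rot"]))
E
```

```text
tile corners [array([0.637 , 0.1426]), array([0.6386, 0.0931]), array([0.6069, 0.0926]), array([0.6063, 0.1411])]
blue/brown c [0.5367 0.1154] [0.4508 0.114 ]
rack corners [array([0.6597, 0.1542]), array([0.6618, 0.0852]), array([0.4139, 0.0768]), array([0.4119, 0.1472])]
base [array([ 0.5884, -0.1541]), array([ 0.5008, -0.1446]), array([ 0.4889, -0.2782])]
base scene [array([ 0.5801, -0.1501]), array([ 0.5047, -0.1494]), array([ 0.4898, -0.2765])]
anvil scene [array([ 0.5409, -0.1542]), array([ 0.551 , -0.1832]), array([ 0.5296, -0.1994]), array([ 0.5227, -0.1686])]
tile scene [array([0.6407, 0.1377]), array([0.6316, 0.0943]), array([0.6023, 0.0969]), array([0.5994, 0.1461])]
press_knob (array([ 0.5469, -0.1843,  0.2747]), np.float64(0.00010948328501119869))
clamp (array([ 0.5398, -0.1859,  0.203 ]), np.float64(0.001345545367771449))
anvil_top (array([ 0.5501, -0.1873,  0.0359]), np.float64(0.01019881825741906))
foot? [array([516.9489, 522.8212])]
[{'rect': [224.4, 213.7, 239.2, 234.4], 'p': 0.75}, {'rect': [259.7, 256.9, 277.4, 267.9], 'p': 0.73}, {'rect': [259.7, 225.8, 278.8, 238.4], 'p': 0.65}, {'rect': [259.3, 191.1, 279.3, 203.4], 'p': 0.58}, {'rect': [304.1, 204.1, 316.5, 219.5], 'p': 0.5}]
0.0187 [[-0.9721  0.2346  0.0001]
 [ 0.2346  0.9721  0.0001]
 [-0.      0.0001 -1.    ]]
```

```bash
cat >> h.py <<'E'
from scipy.spatial.transform import Rotation as Ro
np.set_printoptions(precision=2,suppress=True)
def frame(d,tilt):  # d: horizontal heading of the tips
    d=np.array([d[0],d[1],0.]);d/=np.linalg.norm(d);t=np.radians(tilt)
    z=np.sin(t)*d+np.array([0,0,-np.cos(t)]); y=np.array([-d[1],d[0],0]); return np.c_[np.cross(y,z),y,z]
def need(R,hold,dep=None):  # hold: where the grasp point should be
    s=manip.get_state(); R0=np.array(s["tool_rot"]); dep=manip.hold_point_z if dep is None else dep
    d=np.array(hold)+R[:,2]*dep-np.array(s["position"])
    print("t",round(s["time"],2),"pos",np.round(s["position"],4),"F",np.array(s["contact_force"]),"w",round(s["width"],3))
    print("shift cm, in axes now",R0.T@d*100,"| in goal axes",R.T@d*100,"| turn deg",Ro.from_matrix(R0.T@R).as_rotvec(degrees=True))
TILE=np.array([.6222,.1174]);DT=np.array([.03,-1])
G=np.array([.543,-.184]);DG=np.array([-.098,-.995])
E
python3 -c "
from h import *
need(frame(DT,40),[*(TILE-DT*.015),.13])"
```

```text
t 1.25 pos [0.13 0.56 0.19] F [0.04 0.22 0.  ] w 1.0
shift cm, in axes now [-57.65 -31.21   7.89] | in goal axes [-29.63  47.38  35.17] | turn deg [ 26.02 -34.08  71.47]
```

```bash
python3 -m handwheel '[[-2.8,-1.5,0,0,0,0],[-2.8,-1.5,0,0,0,0],[-2.8,-1.5,0,0,0,0],[-2.8,-1.5,0,0,0,0],[-2.8,-1.5,0,0,0,0],[-2.8,-1.5,0,0,0,0],[-2.8,-1.5,0,0,0,0],[-2.8,-1.5,0,0,0,0],[-2.8,-1.5,0,0,0,0],[-2.8,-1.5,0,0,0,0],[-2.8,-1.5,0,0,0,0],[-2.8,-1.5,0,0,0,0],[-2.8,-1.5,0,0,0,0],[-2.8,-1.5,0,0,0,0],[-2.8,-1.5,0,0,0,0],[-2.8,-1.5,0,0,0,0],[-2.8,-1.5,0,0,0,0],[-2.8,-1.5,0,0,0,0],[-2.8,-1.5,0,0,0,0],[-2.8,-1.5,0,0,0,0]]' -0.3
python3 -c "
from h import *
need(frame(DT,40),[*(TILE-DT*.015),.13])"
```

```text
time: 3.25
position: [0.6098, 0.135, 0.1946]
tool_rot: [[-0.972, 0.235, 0.0], [0.235, 0.972, 0.0], [-0.0, 0.0, -1.0]]
contact_force: [-0.4, 0.5, 0.3]
width: 0.644
t 3.25 pos [0.61 0.14 0.19] F [-0.4   0.47  0.33] w 0.644
shift cm, in axes now [-1.54 -1.14  7.89] | in goal axes [3.92 1.18 7.01] | turn deg [ 26.02 -34.09  71.46]
```

```bash
python3 -m handwheel '[[0,0,0,2.36,-3.1,6.5],[0,0,0,2.36,-3.1,6.5],[0,0,0,2.36,-3.1,6.5],[0,0,0,2.36,-3.1,6.5],[0,0,0,2.36,-3.1,6.5],[0,0,0,2.36,-3.1,6.5],[0,0,0,2.36,-3.1,6.5],[0,0,0,2.36,-3.1,6.5],[0,0,0,2.36,-3.1,6.5],[0,0,0,2.36,-3.1,6.5],[0,0,0,2.36,-3.1,6.5],[0,0,0,0,0,0]]'
python3 -c "
from h import *
need(frame(DT,40),[*(TILE-DT*.015),.10])"
```

```text
time: 4.45
position: [0.6094, 0.1375, 0.1919]
tool_rot: [[-0.026, 0.999, 0.019], [0.766, 0.032, -0.643], [-0.643, -0.002, -0.766]]
contact_force: [-0.7, -0.1, -0.5]
width: 0.647
t 4.45 pos [0.61 0.14 0.19] F [-0.71 -0.08 -0.49] w 0.647
shift cm, in axes now [5.48 1.24 9.26] | in goal axes [5.48 1.22 9.26] | turn deg [-0.04  0.    0.16]
```

```bash
python3 -m handwheel '[[1.4,0.3,2.3,0,0,0],[1.4,0.3,2.3,0,0,0],[1.4,0.3,2.3,0,0,0],[1.3,0.3,2.3,0,0,0],[0,0,0,0,0,0]]'
python3 - <<'E'
from h import *
R=frame(DT,40);need(R,[*(TILE-DT*.015),.0365])
a=grab_frame("top");b=grab_frame("scene")
s=manip.get_state();g=np.array(s["position"])
print(proj(a,g),proj(b,g))
A=cv2.resize(a["frame"][150:260,220:340],None,fx=4,fy=4,interpolation=2);B=cv2.resize(b["frame"][190:330,220:320],None,fx=3.3,fy=3.3,interpolation=2)
h=max(A.shape[0],B.shape[0]);f=lambda I:cv2.copyMakeBorder(I,0,h-I.shape[0],0,0,0)
cv2.imwrite("pics/p1.png",np.hstack([f(A),f(B)])[:, :800])
E
```

```text
time: 4.95
position: [0.6194, 0.1179, 0.0858]
tool_rot: [[-0.027, 1.0, 0.015], [0.765, 0.03, -0.643], [-0.643, -0.006, -0.766]]
contact_force: [-0.7, 0.0, 0.2]
width: 0.653
t 4.95 pos [0.62 0.12 0.09] F [-0.7   0.02  0.17] w 0.653
shift cm, in axes now [4.28 0.32 4.71] | in goal axes [4.28 0.28 4.72] | turn deg [-0.26  0.01  0.25]
[267.73 194.17] [260.11 234.26]
```

View pics/p1.png

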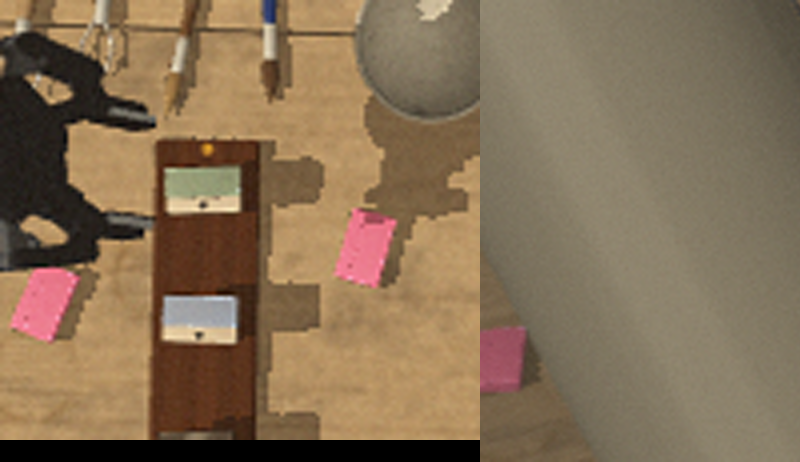

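```bash
python3 - <<'E'
from h import *
a=grab_frame("top");o=cv2.imread("pics/top0.png")
s=manip.get_state();print(np.round(s["position"],4),np.round(s["joint_positions"],3))
d=cv2.absdiff(a["frame"],o).max(2)>45
for r in (180,181,182,204,205,206): print(r,np.where(d[r,200:300])[0]+200)
for m in(-.0275,.0275):
  R=np.array(s["tool_rot"])
  for dx in(-.011,0,.011): print(m,dx,proj(a,np.array(s["position"])+R[:,1]*m+R[:,0]*dx), proj(a,np.array(s["position"])+R[:,1]*m+R[:,0]*dx-.013*R[:,2]))
E
```

```text
[0.62 0.12 0.09] [ 0.45  0.63  1.42 -0.63  1.45  0.62]
180 [200 201 202 203 204 205 206 207 208 209 210 211 212 213 214 215 216 217
 218 219 220 221 222 223 224 225 226 227 228 229 230 231 232 233 234 235
 236 246 247 248 249 250 251 252 253 254 255 256 257]
181 [200 201 202 203 204 205 206 207 208 209 210 211 212 213 214 215 216 217
 218 219 220 221 222 223 224 225 226 227 228 229 230 231 232 233 234 235
 251 252 253 254 255]
182 [200 201 202 203 204 205 206 207 208 209 210 211 212 213 214 215 216 217
 218 219 220 221 222 223 224 225 226 227 228 229 230 231 232 233 234 235
 236]
204 [216 217 218 219 220 221 222 223 224 232 233 234 235 236 237 238 239 240
 241 242 243 244 245 246 247 248 249 250 251 252 253 254 255 256 257]
205 [218 219 220 221 222 223 233 234 235 236 237 238 239 240 241 242 243 244
 245 246 247 248 249 250 251 252 253 254 255 256 257]
206 [219 220 221 222 223 224 235 236 237 238 239 240 241 242 243 244 245 246
 247 248 249 250 251 252 253 254 255]
-0.0275 -0.011 [270.45 204.4 ] [266.6  203.85]
-0.0275 0 [267.35 204.79] [263.49 204.24]
-0.0275 0.011 [264.29 205.17] [260.43 204.63]
0.0275 -0.011 [270.78 182.48] [266.96 181.72]
0.0275 0 [267.7 183. ] [263.88 182.26]
0.0275 0.011 [264.66 183.52] [260.83 182.78]
```

```bash
python3 - <<'E'
from h import *
a=grab_frame("top");o=cv2.imread("pics/top0.png")
d=cv2.absdiff(a["frame"],o).max(2)
print(d[174:186,248:276]);print(d[200:212,248:276])
c=np.vstack([a["frame"][165:215,225:290],o[165:215,225:290]])
cv2.imwrite("pics/p2.png",cv2.resize(c,None,fx=6,fy=6,interpolation=0))
E
```

```text
[[123 111 117 113 109  87  66  12  14  16  12  14  11   8  12  13  12  10
   16  17   8  21  14  17  16  14  16  15]
 [ 94  98 116 124 118 128 129  65   7  16  10  13  12  13  14  12  10   9
   14  12  14  15  17  18  10  16  12  17]
 [ 39  24  33  53  66  95 118 110   5  22  11  12  17  14  13  12  11   3
   16  18  14  13  13   4  11  10  13  12]
 [ 71  61  35  45  43  40  38  43  28  29  12  12  13  18   8  14   7   8
   12  12  15  15  13  18  21  20  16  11]
 [128 133 136 115  93  75  66  52  48  50  10  14  15  15  13  13   9  12
   15  12  12  12   9  15  12  13  11  17]
 [138 153 147 139 145 145 143 131 121 120  10  19  11  11  16  15  13  18
   15  14  10   9  15  10  13  13  17  18]
 [113 119 148 139 146 138 148 133 114  76   8  19  12  12  14  19  10  14
   13  13  15  15  10  15  20  16  11  15]
 [ 22  22  21  24  25  28  24  17  20  20  15  13  17  16  10  12  13  12
   15  13  16  12  16  14  12  11  18  11]
 [ 14  17  18  15  18  20  16  18  18  10  11  13   6  14  12  12  12  14
   17   8  13  15  10  12  15   9  12  11]
 [ 17  12   9  11  13  16  19  19  14  12  23  
[... 1009 characters left out ...]
141 142 142 141 139 138 139  55  13  12  13   7   5   4  10   4   4  15
   12  11   6   7   2   8   7  10  11  10]
 [144 147 144 149 143 140 145  36  14  14   7   6   2   3  10  13  10  12
   13   3   9   3  11   6   6   7  14   6]
 [120 146 154 120  82  75  10   8  14  17   7   6  11   5   6   2   8   3
    6  12  12   6   8   6   8  13   5  12]
 [ 25  22  23  20  17  18  12   9  17  13  11   6   4   6   6   5   9   6
    5   8   7   9   7  12  11   3   8   4]
 [ 20  14  14  17  12  16  16  19  13   7   7   6  12   4   4  11   9  11
   12  10  14   6   6   5   7   5   7   5]
 [ 17  12  17  13  10  10  14   9  10  16  13   6  10   7   5  12   5  10
    9   6   6   4   5  12   4  16   9  19]]
```

View pics/p2.png

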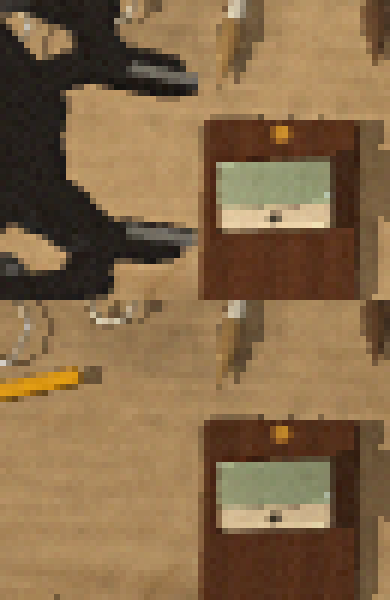

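```bash
python3 -m handwheel '[[0,0,0,0,0,0],[0,0,0,0,0,0],[0,0,0,0,0,0],[0,0,0,0,0,0],[0,0,0,0,0,0],[0,0,0,0,0,0],[0,0,0,0,0,0],[0,0,0,0,0,0]]' 0.9
python3 - <<'E'
from h import *
a=grab_frame("top");o=cv2.imread("pics/top0.png")
s=manip.get_state();print(np.round(s["position"],4).tolist(),s["time"])
R=np.array(s["tool_rot"]);P=np.array(s["position"])
for z in(0,-.0187,-.0727):
  for x in(-.042,-.011,0,.011): print(z,x,proj(a,P+R[:,0]*x+R[:,2]*z))
c=a["frame"][150:230,200:290]
cv2.imwrite("pics/p3.png",cv2.resize(c,None,fx=6,fy=6,interpolation=0))
E
```

```text
time: 5.95
position: [0.6215, 0.1194, 0.0887]
tool_rot: [[-0.022, 1.0, 0.02], [0.766, 0.03, -0.642], [-0.643, 0.001, -0.766]]
contact_force: [-1.4, -0.1, -0.3]
width: 0.051
[0.6215, 0.1194, 0.0887] 6.0
0 -0.042 [279.57 192.43]
0 -0.011 [270.66 193.74]
0 0 [267.58 194.2 ]
0 0.011 [264.53 194.65]
-0.0187 -0.042 [274.05 191.44]
-0.0187 -0.011 [265.13 192.79]
-0.0187 0 [262.04 193.26]
-0.0187 0.011 [258.99 193.72]
-0.0727 -0.042 [257.23 188.43]
-0.0727 -0.011 [248.27 189.89]
-0.0727 0 [245.17 190.4 ]
-0.0727 0.011 [242.11 190.9 ]
```

View pics/p3.png

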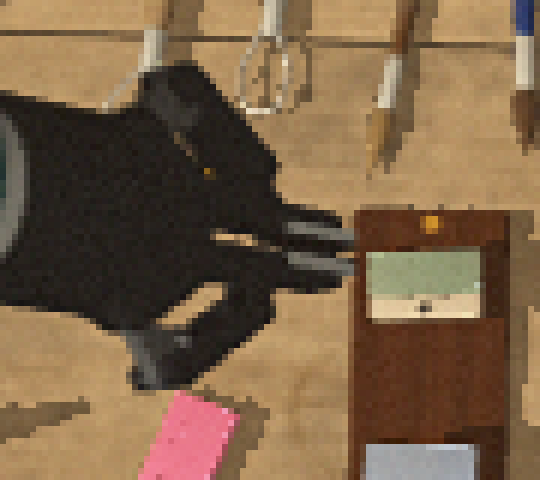

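```bash
python3 - <<'E'
from h import *
a=grab_frame("top");o=cv2.imread("pics/top0.png")
P=np.array([.135,.559,.195]);R=np.array([[-.9721,.2346,0],[.2346,.9721,0],[0,0,-1.]])
for z in(0,-.03,-.0727): print(proj(a,P+R[:,2]*z))
print([proj(a,P+R[:,1]*m) for m in(-.0425,.0425)])
c=o[240:340,10:130]
cv2.imwrite("pics/p4.png",cv2.resize(c,None,fx=5,fy=5,interpolation=0))
E
```

```text
[ 41.12 409.  ]
[ 31.78 413.89]
[ 17.35 421.45]
[array([ 60.31, 414.64]), array([ 22.  , 403.38])]
```

View pics/p4.png

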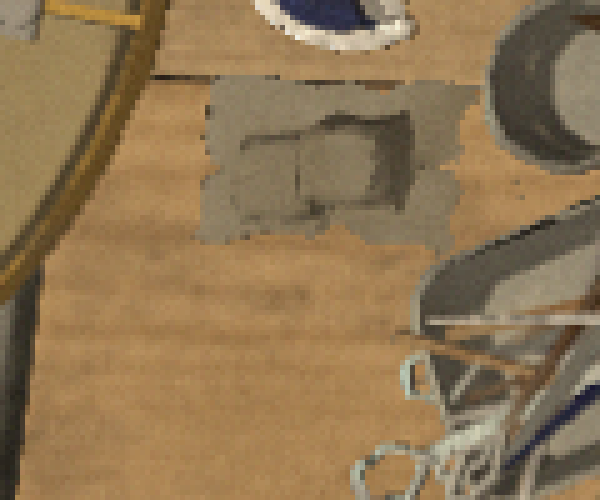

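```bash
python3 -m handwheel '[[1.5,0,-1.2,0,0,0],[1.5,0,-1.3,0,0,0],[1.5,0,1.8,0,0,0],[1.5,0,1.8,0,0,0],[1.5,0,1.8,0,0,0],[0,0,0,0,0,0]]'
python3 - <<'E'
from h import *
a=grab_frame("top");o=cv2.imread("pics/top0.png")
s=manip.get_state();R=np.array(s["tool_rot"]);P=np.array(s["position"]);print(P.round(4).tolist(),np.array(s["contact_force"]))
print(proj(a,P),proj(a,P-.011*R[:,0]))
d=cv2.absdiff(a["frame"],o).max(2)>60
for r in range(184,204,2): print(r,(np.where(d[r,200:300])[0]+200)[-4:])
print([proj(a,P+[0,0,z])-proj(a,P) for z in(.02,.04)])
E
```

```text
time: 6.65
position: [0.6184, 0.1595, 0.0149]
tool_rot: [[-0.027, 1.0, 0.016], [0.765, 0.031, -0.643], [-0.643, -0.005, -0.766]]
contact_force: [0.4, -0.2, 0.2]
width: 0.048
[0.6195, 0.1593, 0.0169] [0.05 0.74 0.92]
[255.55 198.83] [258.37 198.42]
184 [231 232 233 234]
186 [230 231 232 233]
188 [231 232 233 234]
190 [236 237 238 239]
192 [241 242 243 244]
194 [238 239 245 246]
196 [244 245 246 247]
198 [243 244 245 246]
200 [263 264 265 266]
202 [262 263 264 265]
[array([-1.07, -1.16]), array([-2.18, -2.35])]
```

```bash
for i in 1; do python3 -m handwheel '[[0.32,0,0.38,0,0,0],[0.3,0,0.35,0,0,0],[0,0,0,0,0,0]]'; done
```

```text
time: 7.0
position: [0.6206, 0.1586, 0.009]
tool_rot: [[-0.022, 1.0, 0.02], [0.766, 0.03, -0.642], [-0.642, 0.002, -0.767]]
contact_force: [-0.7, 0.1, -0.1]
width: 0.051
```

```bash
python3 -m handwheel '[[0.13,0,0.15,0,0,0],[0,0,0,0,0,0]]' | grep -A0 -E "position|force"; python3 -m handwheel '[[0.13,0,0.15,0,0,0],[0,0,0,0,0,0]]' | grep -E "position|force"
```

```text
position: [0.6205, 0.1583, 0.007]
--
contact_force: [0.4, -0.0, -0.3]
position: [0.6204, 0.1583, 0.0047]
contact_force: [-0.6, 0.2, -0.5]
```

```bash
python3 -m handwheel '[[0.2,0,0.23,0,0,0],[0,0,0,0,0,0]]' | grep -E "position|force"; python3 -m handwheel '[[0.2,0,0.23,0,0,0],[0,0,0,0,0,0]]' | grep -E "position|force"
```

```text
position: [0.6202, 0.1583, 0.0013]
contact_force: [0.4, 0.4, 0.5]
position: [0.6202, 0.1584, -0.0018]
contact_force: [0.2, 0.9, 0.1]
```

```bash
python3 -m handwheel '[[0.2,0,0.23,0,0,0],[0,0,0,0,0,0]]' | grep -E "position|force"; python3 -m handwheel '[[0.2,0,0.23,0,0,0],[0,0,0,0,0,0]]' | grep -E "position|force"
```

```text
position: [0.6202, 0.1585, -0.0048]
contact_force: [0.3, -0.4, 0.0]
position: [0.6202, 0.1585, -0.0078]
contact_force: [-0.0, -0.4, 0.5]
```

```bash
python3 -m handwheel '[[0.2,0,0.23,0,0,0],[0,0,0,0,0,0]]' | grep -E "position|force"; python3 -m handwheel '[[0.2,0,0.23,0,0,0],[0,0,0,0,0,0]]' | grep -E "position|force"
```

```text
position: [0.6202, 0.1586, -0.0108]
contact_force: [-0.0, -0.1, 0.2]
position: [0.6202, 0.1586, -0.0139]
contact_force: [-0.5, -0.9, 0.3]
```

```bash
python3 -m handwheel '[[0.2,0,0.23,0,0,0],[0,0,0,0,0,0]]' | grep -E "position|force"
```

```text
position: [0.6202, 0.1587, -0.017]
contact_force: [-0.3, 0.4, -0.4]
```

```bash
python3 -m handwheel '[[0.2,0,0.23,0,0,0],[0,0,0,0,0,0]]' | grep -E "position|force"
```

```text
position: [0.6202, 0.1587, -0.02]
contact_force: [-0.4, 0.5, -0.2]
```

```bash
python3 -m handwheel '[[0.13,0,0.15,0,0,0],[0,0,0,0,0,0]]' | grep -E "position|force"; python3 - <<'E'
from h import *
a=grab_frame("top");o=cv2.imread("pics/top0.png")
s=manip.get_state();R=np.array(s["tool_rot"]);P=np.array(s["position"]);print(P.round(4).tolist(),np.array(s["contact_force"]))
for k in(0,.02,.03,.04):print(k,proj(a,P-k*R[:,2]),proj(a,P-.011*R[:,0]-k*R[:,2]),proj(a,P+.011*R[:,0]-k*R[:,2]))
cv2.imwrite("pics/p5.png",cv2.resize(a["frame"][160:225,200:290],None,fx=7,fy=7,interpolation=0))
E
```

```text
position: [0.6203, 0.1588, -0.0218]
contact_force: [-0.3, 0.3, -0.0]
[0.6204, 0.1588, -0.0217] [ 0.08 -0.22  0.24]
0 [257.73 200.67] [260.47 200.29] [255.02 201.04]
0.02 [252.22 199.84] [254.96 199.45] [249.51 200.22]
0.03 [249.41 199.42] [252.16 199.02] [246.7 199.8]
0.04 [246.57 198.99] [249.31 198.59] [243.86 199.38]
```

View pics/p5.png

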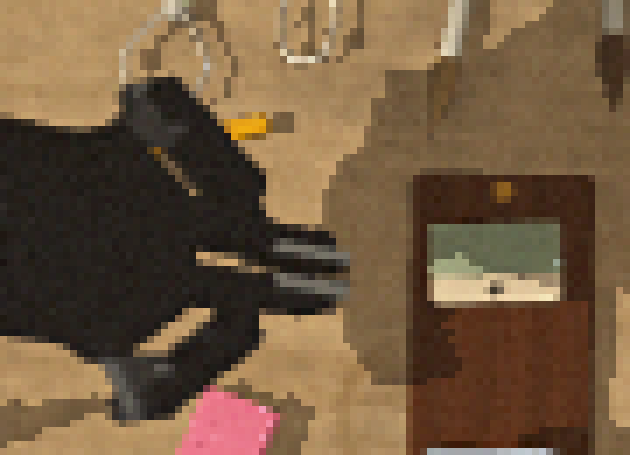

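The fingertips show at full picture (250, 198.6), where the reported TCP would put them at (260, 200). That is about 38 mm short along the tool axis. I'll confirm it by touching the table.

```bash
python3 -m handwheel '[[0.13,0,0.15,0,0,0],[0,0,0,0,0,0]]' | grep -E "position|force"; python3 -m handwheel '[[0.13,0,0.15,0,0,0],[0,0,0,0,0,0]]' | grep -E "position|force"
```

```text
position: [0.6207, 0.1589, -0.0228]
contact_force: [-0.1, 0.8, 3.0]
position: [0.6208, 0.1588, -0.0229]
contact_force: [-2.4, 2.7, 10.1]
```

```bash
python3 -m handwheel '[[0.13,0,0.15,0,0,0],[0,0,0,0,0,0]]' | grep -E "position|force";
```

```text
position: [0.6208, 0.1587, -0.023]
contact_force: [-3.8, 3.9, 18.4]
```

```bash
python3 -m handwheel '[[0.13,0,0.15,0,0,0],[0,0,0,0,0,0]]' | grep -E "time|position|force";
```

```text
time: 10.05
position: [0.6208, 0.1587, -0.0231]
contact_force: [-5.5, 6.4, 23.4]
```

```bash
python3 -m handwheel '[[-2.2,0,-2.7,0,0,0],[-2.2,0,-2.7,0,0,0],[0,0,0,0,0,0]]' -0.3; sed -i 's/dep=manip.hold_point_z if dep is None else dep/dep=.057 if dep is None else dep/' h.py
python3 -c "
from h import *
need(frame(DT,40),[*(TILE-DT*.015),.085])
need(frame(DT,40),[*(TILE-DT*.015),.0365])"
```

```text
time: 10.35
position: [0.6232, 0.161, 0.0451]
tool_rot: [[-0.017, 0.999, 0.027], [0.768, 0.031, -0.64], [-0.64, 0.01, -0.768]]
contact_force: [0.3, 1.2, 1.2]
width: 0.556
t 10.35 pos [0.62 0.16 0.05] F [0.34 1.2  1.22] w 0.556
shift cm, in axes now [-4.77 -0.24  4.46] | in goal axes [-4.75 -0.23  4.48] | turn deg [ 0.45 -0.17 -0.33]
t 10.35 pos [0.62 0.16 0.05] F [0.34 1.2  1.22] w 0.556
shift cm, in axes now [-1.66 -0.29  8.19] | in goal axes [-1.64 -0.23  8.2 ] | turn deg [ 0.45 -0.17 -0.33]
```

```bash
python3 -m handwheel '[[-2.4,-0.1,1.5,0,0,0],[-2.4,-0.1,1.5,0,0,0],[0,0,1.5,0,0,0],[0,0,0,0,0,0],[0,0,0,0,0,0]]'
python3 - <<'E'
from h import *
need(frame(DT,40),[*(TILE-DT*.015),.0365])
a=grab_frame("top")
cv2.imwrite("pics/p6.png",cv2.resize(a["frame"][165:225,220:300],None,fx=8,fy=8,interpolation=0))
E
```

```text
time: 10.85
position: [0.6199, 0.0946, 0.0351]
tool_rot: [[-0.023, 1.0, 0.019], [0.766, 0.03, -0.642], [-0.642, -0.001, -0.767]]
contact_force: [0.5, 0.1, -0.6]
width: 0.654
t 10.85 pos [0.62 0.09 0.04] F [ 0.52  0.12 -0.58] w 0.654
shift cm, in axes now [2.8  0.3  3.17] | in goal axes [2.8  0.3  3.17] | turn deg [-0.04 -0.04  0.02]
```

View pics/p6.png

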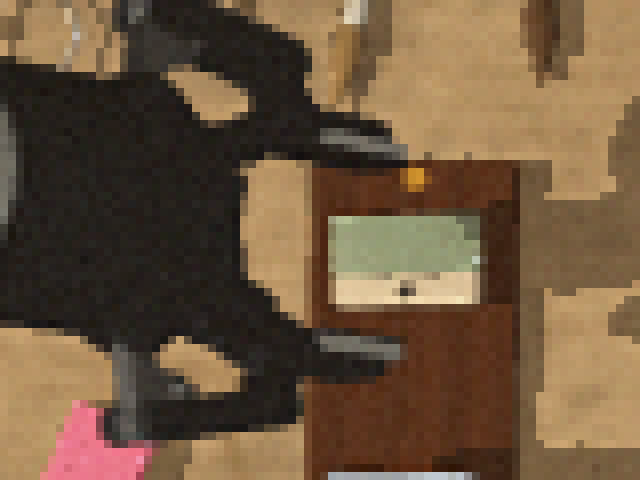

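```bash
python3 -m handwheel '[[0.7,0,0.8,0,0,0],[0.7,0,0.8,0,0,0],[0.7,0.1,0.8,0,0,0],[0.7,0,0.77,0,0,0],[0,0,0,0,0,0]]'; python3 -m handwheel '[[0,0,0,0,0,0],[0,0,0,0,0,0],[0,0,0,0,0,0],[0,0,0,0,0,0],[0,0,0,0,0,0],[0,0,0,0,0,0],[0,0,0,0,0,0]]' 1 45
python3 - <<'E'
from h import *
need(frame(DT,40),[*(TILE-DT*.015),.0365])
E
```

```text
time: 11.4
position: [0.6201, 0.0952, -0.008]
tool_rot: [[-0.025, 1.0, 0.017], [0.765, 0.03, -0.643], [-0.643, -0.003, -0.766]]
contact_force: [-0.2, 0.2, -0.3]
width: 0.652
time: 12.1
position: [0.6215, 0.0953, -0.0054]
tool_rot: [[-0.022, 1.0, 0.02], [0.766, 0.03, -0.642], [-0.643, 0.002, -0.766]]
contact_force: [0.0, 0.7, 1.7]
width: 0.341
t 12.1 pos [ 0.62  0.1  -0.01] F [0.02 0.71 1.67] w 0.341
shift cm, in axes now [0.15 0.14 0.11] | in goal axes [0.15 0.14 0.11] | turn deg [ 0.07 -0.02 -0.06]
```

```bash
python3 -m handwheel '[[-0.6,0,-0.75,0,0,0],[-0.6,0,-0.75,0,0,0],[-1.3,0,-1.5,0,0,0],[-1.3,0,-1.5,0,0,0],[-1.3,0,-1.6,0,0,0],[0,0,0,0,0,0]]'
python3 - <<'E'
from h import *
from scipy.optimize import least_squares
p=grab_frame("top");q=grab_frame("scene");print(find_in(p,"tile_2")[:5])
np.set_printoptions(precision=4,suppress=True)
c=lambda x,y:(200+x/3-.33,130+y/3-.33)
s=lambda x,y:(180+x/2.3-.3,90+y/2.3-.3)
M=[((-35,45),c(520,253),p),((-35,-45),c(508,352),p),((100,-45),c(660,370),p),((-35,45),s(444,350),q),((-35,-45),s(484,393),q),((100,-45),s(594,366),q)]
def W(v,m,z):
    x=np.array([np.cos(v[2]),np.sin(v[2])]);return np.r_[v[:2]+x*m[0]/1e3+np.array([-x[1],x[0]])*m[1]/1e3,z]
f=lambda v:np.concatenate([proj(k,W(v,m,.016))-u for m,u,k in M])
r=least_squares(f,[.543,-.184,-1.67]);v=r.x;print(v,np.cos(v[2]),np.sin(v[2]),r.fun.round(1))
for z in(.1,.12,.14,.16):print(z,(proj(q,W(v,(-28,0),z))-[179.7,89.7])*2.3)
print("foot",[(z,(proj(q,W(v,(0,0),z))-[179.7,89.7])*2.3) for z in(.09,.1,.11,.285)])
print("knob top px",proj(p,W(v,(0,0),.285)),"tip_of",404,219)
cv2.imwrite("pics/p7.png",cv2.resize(p["frame"][150:270,220:420],None,fx=4,fy=4,interpolation=2))
E
```

```text
time: 12.7
position: [0.6236, 0.096, 0.0785]
tool_rot: [[-0.017, 1.0, 0.026], [0.767, 0.03, -0.641], [-0.641, 0.009, -0.767]]
contact_force: [1.0, 0.4, -0.9]
width: 0.339
[{'rect': [302.8, 206.3, 315.6, 220.4], 'p': 0.77}, {'rect': [255.9, 185.5, 279.2, 198.8], 'p': 0.73}, {'rect': [259.1, 257.6, 278.2, 267.7], 'p': 0.59}, {'rect': [222.0, 216.1, 239.3, 230.8], 'p': 0.55}, {'rect': [260.3, 222.4, 278.3, 237.7], 'p': 0.49}]
[ 0.5412 -0.1834 -1.6498] -0.07892154845349274 -0.9968808299840574 [-0.8 -0.2  0.1  0.6  0.5  0.2 -1.3 -2.1 -0.2  0.6  1.4 -0. ]
0.1 [475.1596 298.5015]
0.12 [477.0721 281.1714]
0.14 [479.0212 263.4742]
0.16 [481.0079 245.3996]
foot [(0.09, array([498.7235, 301.7961])), (0.1, array([499.782 , 293.3214])), (0.11, array([500.8505, 284.7592])), (0.285, array([521.2837, 119.3625]))]
knob top px [404.4122 222.1602] tip_of 404 219
```

```bash
cat >> h.py <<'E'
G=np.array([.5415,-.184]);DG=np.array([-.085,-.996])
def gauge(back,up,side=0):
    R=frame(DG,40); need(R,np.r_[G-DG*(.0221+back)+R[:2,1]*side,.0026+up],0)
E
python3 -c "
from h import *
gauge(.11,.05);gauge(.11,.008)"
```

```text
t 12.85 pos [0.62 0.1  0.07] F [-0.29 -0.23 -1.36] w 0.342
shift cm, in axes now [-9.82 -7.27 10.99] | in goal axes [-10.37  -5.54  11.48] | turn deg [ 4.28 -0.07  5.01]
t 12.85 pos [0.62 0.1  0.07] F [-0.29 -0.23 -1.36] w 0.342
shift cm, in axes now [-7.13 -7.27 14.21] | in goal axes [-7.67 -5.54 14.7 ] | turn deg [ 4.28 -0.07  5.01]
```

View pics/p7.png

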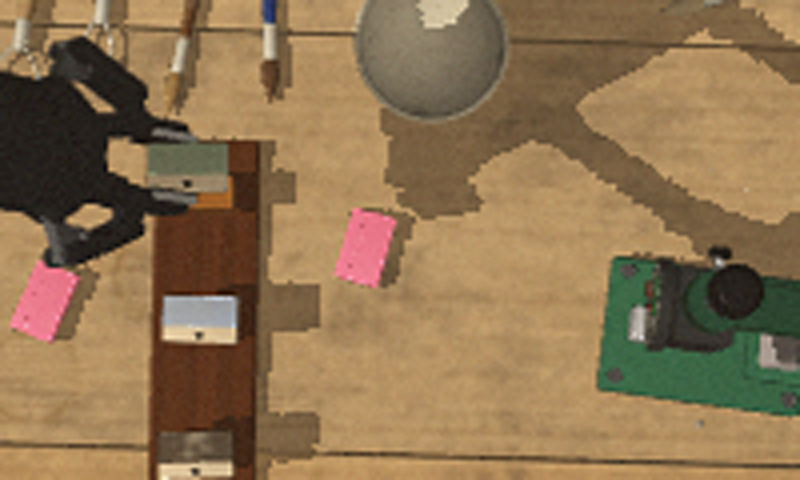

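```bash
python3 -m handwheel '[[-1.1,-0.8,1.3,0.5,0,0.6],[-1.1,-0.8,1.2,0.5,0,0.6],[-1.1,-0.8,1.2,0.5,0,0.6],[-1.1,-0.8,1.2,0.5,0,0.6],[-1.1,-0.7,1.2,0.5,0,0.6],[-1.1,-0.7,1.2,0.5,0,0.6],[-1.1,-0.6,1.2,0.5,0,0.6],[-1.1,-0.6,1.2,0.5,0,0.6],[-1.1,-0.5,1.2,0.2,0,0.2],[0,0,0,0,0,0]]'
python3 - <<'E'
from h import *
p=grab_frame("top")
print("tile centre then",at(p,266.8,191.6,.120),"model",[.6215,.1174+.0007])
gauge(.11,.05);gauge(.11,.01)
t=find_in(p,"tile_2");print(t)
E
```

```text
time: 13.85
position: [0.5529, -0.0513, 0.0537]
tool_rot: [[0.065, 0.996, -0.056], [0.763, -0.086, -0.641], [-0.643, -0.001, -0.766]]
contact_force: [0.2, 0.7, -0.8]
width: 0.339
tile centre then [0.62 0.12 0.12] model [0.6215, 0.11810000000000001]
t 13.9 pos [ 0.55 -0.05  0.05] F [ 0.08 -0.26 -0.26] w 0.342
shift cm, in axes now [-0.11 -0.11  0.23] | in goal axes [-0.11 -0.11  0.23] | turn deg [ 0.   -0.03 -0.03]
t 13.9 pos [ 0.55 -0.05  0.05] F [ 0.08 -0.26 -0.26] w 0.342
shift cm, in axes now [ 2.46 -0.12  3.3 ] | in goal axes [ 2.46 -0.11  3.3 ] | turn deg [ 0.   -0.03 -0.03]
[{'rect': [314.8, 216.4, 337.3, 228.3], 'p': 0.8}, {'rect': [258.2, 258.2, 281.3, 268.6], 'p': 0.79}, {'rect': [260.6, 228.1, 274.8, 235.8], 'p': 0.63}, {'rect': [308.6, 216.2, 314.6, 218.5], 'p': 0.48}]
```

```bash
python3 -m handwheel '[[0.8,-0.1,1.1,0,0,0],[0.8,0,1.1,0,0,0],[0.8,0,1.1,0,0,0],[0,0,0,0,0,0],[0,0,0,0,0,0]]'
python3 - <<'E'
from h import *
p=grab_frame("top");q=grab_frame("scene")
gauge(.11,.01);gauge(0,.01)
s=manip.get_state();P=np.array(s["position"]);R=np.array(s["tool_rot"])
zt=P[2]+.0054+.041;d=np.r_[DG,0];y=R[:,1]
c=np.r_[(P-.0221*d)[:2],zt]
for k,pic in(("top",p),("scene",q)):
    im=cv2.resize(pic["frame"],None,fx=4,fy=4,interpolation=2)
    cor=[proj(pic,c+a*.024*d+b*.015*y) for a,b in((1,1),(1,-1),(-1,-1),(-1,1))]
    A=[proj(pic,np.r_[G+a*.02*DG,.04]+b*.011*y) for a,b in((1,1),(1,-1),(-1,-1),(-1,1))]
    for K,col in((cor,(0,0,255)),(A,(255,0,255))): cv2.polylines(im,[np.int32((np.array(K)+.5)*4*16)],True,col,1,cv2.LINE_AA,4)
    u,v=proj(pic,np.r_[G+.03*-DG,.05]); u,v=int(u),int(v)
    if k=="top": A1=im[4*(v-28):4*(v+28),4*(u-50):4*(u+50)]
    else: B1=im[4*(v-60):4*(v+36),4*(u-60):4*(u+40)]
    print(k,np.array(cor))
print(at(p,326.05,222.35,.1))
cv2.imwrite("pics/p8.png",np.vstack([B1,A1])[:600])
E
```

```text
time: 14.45
position: [0.5532, -0.0518, 0.0122]
tool_rot: [[0.063, 0.997, -0.054], [0.763, -0.083, -0.641], [-0.643, -0.001, -0.766]]
contact_force: [-0.4, 0.1, 0.6]
width: 0.34
t 14.55 pos [ 0.55 -0.05  0.01] F [-0.21  0.88  0.03] w 0.343
shift cm, in axes now [-0.03 -0.11  0.09] | in goal axes [-0.03 -0.11  0.09] | turn deg [ 0.11 -0.02  0.02]
t 14.55 pos [ 0.55 -0.05  0.01] F [-0.21  0.88  0.03] w 0.343
shift cm, in axes now [-8.45 -0.13  7.16] | in goal axes [-8.45 -0.11  7.16] | turn deg [ 0.11 -0.02  0.02]
top [[336.28 218.54]
 [335.01 230.22]
 [316.25 228.06]
 [317.59 216.39]]
scene [[341.34 239.04]
 [346.82 246.37]
 [326.73 250.81]
 [321.68 243.24]]
[ 0.55 -0.03  0.1 ]
```

View pics/p8.png

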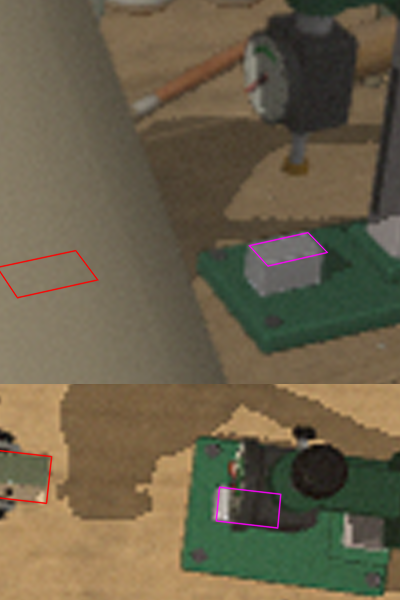

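```bash
python3 -m handwheel '[[-0.85,-0.1,0.72,0,0,0],[-0.85,0,0.72,0,0,0],[-0.85,0,0.72,0,0,0],[-0.85,0,0.72,0,0,0],[-0.85,0,0.72,0,0,0],[-0.85,0,0.72,0,0,0],[-0.85,0,0.72,0,0,0],[-0.85,0,0.72,0,0,0],[-0.85,0,0.72,0,0,0],[-0.8,0,0.68,0,0,0],[0,0,0,0,0,0],[0,0,0,0,0,0]]'
python3 - <<'E'
from h import *
gauge(0,.01);gauge(0,.0)
E
```

```text
time: 15.75
position: [0.5432, -0.1623, 0.0124]
tool_rot: [[0.065, 0.996, -0.053], [0.764, -0.084, -0.64], [-0.642, 0.001, -0.767]]
contact_force: [0.2, -0.1, -0.3]
width: 0.343
t 15.75 pos [ 0.54 -0.16  0.01] F [ 0.17 -0.07 -0.31] w 0.343
shift cm, in axes now [ 0.01  0.01 -0.04] | in goal axes [ 0.01  0.01 -0.04] | turn deg [ 0.07 -0.05 -0.01]
t 15.75 pos [ 0.54 -0.16  0.01] F [ 0.17 -0.07 -0.31] w 0.343
shift cm, in axes now [0.65 0.01 0.73] | in goal axes [0.65 0.01 0.73] | turn deg [ 0.07 -0.05 -0.01]
```

Clear of the gauge. Lowering until it touches.

```bash
python3 -m handwheel '[[0.26,0,0.31,0,0,0],[0.26,0,0.31,0,0,0],[0,0,0,0,0,0]]' | grep -E "position|force"; python3 -m handwheel '[[0.13,0,0.15,0,0,0],[0,0,0,0,0,0]]' | grep -E "position|force"
```

```text
position: [0.543, -0.1616, 0.0035]
contact_force: [-0.4, 0.2, -0.4]
position: [0.5432, -0.1619, 0.0021]
contact_force: [-0.3, 0.2, -0.2]
```

```bash
python3 -m handwheel '[[0.1,0,0.11,0,0,0],[0,0,0,0,0,0]]' | grep -E "position|force"
```

```text
position: [0.5433, -0.1619, 0.0007]
contact_force: [-0.4, 0.5, -0.5]
```

```bash
python3 -m handwheel '[[0.1,0,0.11,0,0,0],[0,0,0,0,0,0]]' | grep -E "position|force"
```

```text
position: [0.5432, -0.1619, -0.0007]
contact_force: [0.0, -0.7, -0.2]
```

```bash
python3 -m handwheel '[[0.1,0,0.11,0,0,0],[0,0,0,0,0,0]]' | grep -E "position|force"
```

```text
position: [0.5432, -0.1619, -0.0022]
contact_force: [-0.5, -0.8, -0.6]
```

```bash
python3 -m handwheel '[[0.07,0,0.08,0,0,0],[0,0,0,0,0,0]]' | grep -E "position|force"
```

```text
position: [0.5433, -0.1619, -0.0033]
contact_force: [-0.2, -0.8, -0.4]
```

```bash
python3 - <<'E'
from h import *
p=grab_frame("top");q=grab_frame("scene")
s=manip.get_state();P=np.array(s["position"]);print(P,s["time"],s["width"],np.array(s["joint_positions"]))
u,v=map(int,proj(p,np.r_[G-.02*DG,.05]));A=cv2.resize(p["frame"][v-28:v+28,u-40:u+40],None,fx=5,fy=5,interpolation=2)
u,v=map(int,proj(q,np.r_[G-.02*DG,.07]));B=cv2.resize(q["frame"][v-30:v+34,u-40:u+40],None,fx=5,fy=5,interpolation=2)
cv2.imwrite("pics/p9.png",np.vstack([A,B])[:600])
E
```

```text
[ 0.54 -0.16 -0.  ] 17.15 0.3425824202352341 [ 0.05  0.58  1.86 -0.85  1.01  0.71]
```

View pics/p9.png

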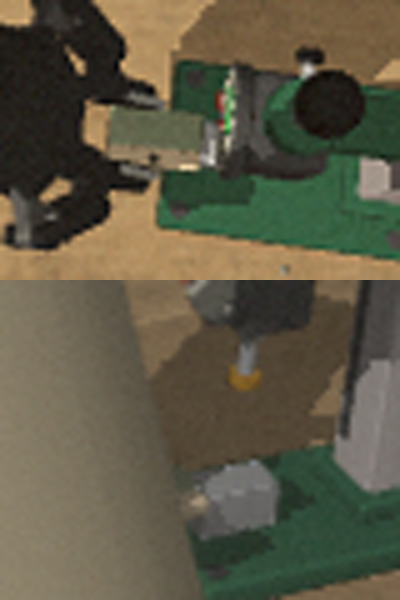

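The tile is about 44 mm short of the anvil along -x. I used the wrong sign for the tile offset. I'll fix that, rise, go forward and then lower.

```bash
sed -i 's/G-DG\*(.0221+back)/G-DG*(-.0221+back)/' h.py; python3 -m handwheel '[[-0.4,0,-0.5,0,0,0],[-0.4,0,-0.5,0,0,0],[-0.3,0,-0.3,0,0,0],[0,0,0,0,0,0]]'
python3 - <<'E'
from h import *
gauge(0,.01)
E
```

```text
time: 17.55
position: [0.544, -0.162, 0.015]
tool_rot: [[0.066, 0.996, -0.052], [0.764, -0.084, -0.64], [-0.642, 0.003, -0.766]]
contact_force: [-0.3, 0.0, -0.6]
width: 0.345
t 17.55 pos [ 0.54 -0.16  0.01] F [-0.29  0.   -0.55] w 0.345
shift cm, in axes now [-3.24 -0.06  3.02] | in goal axes [-3.24 -0.06  3.03] | turn deg [ 0.17 -0.03 -0.05]
```

```bash
python3 -m handwheel '[[-0.6,0,0.55,0,0,0],[-0.6,0,0.55,0,0,0],[-0.5,0,0.45,0,0,0],[-0.5,0,0.45,0,0,0],[0,0,0,0,0,0]]' | grep -E "position|force"; python3 -m handwheel '[[-0.4,0,0.38,0,0,0],[-0.4,0,0.36,0,0,0],[-0.3,0,0.28,0,0,0],[0,0,0,0,0,0],[0,0,0,0,0,0]]'| grep -E "position|force"
python3 - <<'E'
from h import *
gauge(0,.0)
p=grab_frame("top");q=grab_frame("scene")
s=manip.get_state();P=np.array(s["position"]);d=np.r_[DG,0]
print(proj(q,np.r_[G+.024*DG,P[2]+.0374+.0045]),proj(p,np.r_[G-.024*DG,.05]))
u,v=map(int,proj(p,np.r_[G-.02*DG,.05]));A=cv2.resize(p["frame"][v-28:v+28,u-40:u+40],None,fx=5,fy=5,interpolation=2)
u,v=map(int,proj(q,np.r_[G,.07]));B=cv2.resize(q["frame"][v-30:v+34,u-40:u+40],None,fx=5,fy=5,interpolation=2)
cv2.imwrite("pics/p10.png",np.vstack([A,B])[:600])
E
```

```text
position: [0.5402, -0.1927, 0.0126]
contact_force: [0.6, 1.1, -0.7]
position: [0.5395, -0.2065, 0.0119]
contact_force: [0.3, 0.0, -0.1]
t 18.55 pos [ 0.54 -0.21  0.01] F [ 0.31  0.04 -0.11] w 0.344
shift cm, in axes now [0.63 0.01 0.68] | in goal axes [0.64 0.01 0.68] | turn deg [ 0.08 -0.04  0.01]
[403.9  231.85] [376.86 229.91]
```

View pics/p10.png

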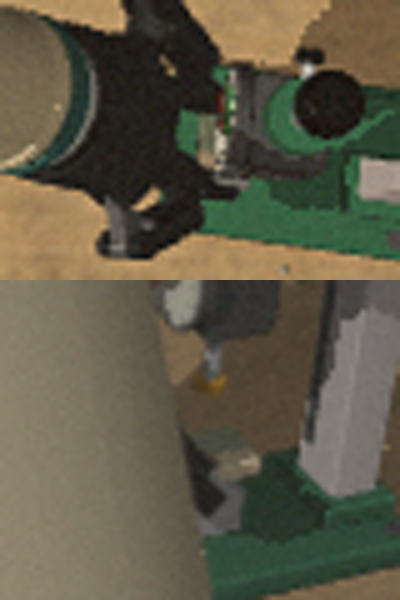

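```bash
python3 -m handwheel '[[0.25,0,0.3,0,0,0],[0.2,0,0.23,0,0,0],[0,0,0,0,0,0]]' | grep -E "position|force"; python3 -m handwheel '[[0.1,0,0.12,0,0,0],[0,0,0,0,0,0]]' | grep -E "position|force"
```

```text
position: [0.5392, -0.2062, 0.0043]
contact_force: [0.2, 0.0, -0.5]
position: [0.5395, -0.2064, 0.0032]
contact_force: [-0.2, -0.0, 0.3]
```

```bash
python3 -m handwheel '[[0.1,0,0.11,0,0,0],[0,0,0,0,0,0]]' | grep -E "position|force|rot"
```

```text
position: [0.5397, -0.2065, 0.0026]
tool_rot: [[0.065, 0.996, -0.053], [0.763, -0.084, -0.641], [-0.643, 0.001, -0.766]]
contact_force: [-0.6, 0.9, 3.3]
```

```bash
python3 -m handwheel '[[0.1,0,0.11,0,0,0],[0,0,0,0,0,0]]' | grep -E "position|force"
```

```text
position: [0.5397, -0.2066, 0.0026]
contact_force: [-2.4, 6.0, 11.3]
```

```bash
python3 -m handwheel '[[-0.1,0,-0.13,0,0,0],[0,0,0,0,0,0]]' | grep -E "position|force"; python3 -m handwheel '[[0,0,0,0,0,0],[0,0,0,0,0,0],[0,0,0,0,0,0],[0,0,0,0,0,0]]' 0 | grep -E "position|force|width"; python3 -m handwheel '[[0.5,0,-0.5,0,0,0],[0.8,0,-0.7,0,0,0],[1.5,0,-1.3,0,0,0],[2.3,0,-2.0,0,0,0],[2.3,0,-2.0,0,0,0],[2.3,0,-2.0,0,0,0],[0,0,0,0,0,0]]' | grep -E "time|position|force|width"
```

```text
position: [0.54, -0.2061, 0.0026]
contact_force: [-0.7, 4.2, 4.8]
position: [0.5394, -0.2063, 0.0018]
contact_force: [0.8, -0.4, 0.0]
width: 0.501
time: 20.85
position: [0.5521, -0.0734, 0.0045]
contact_force: [-0.0, 0.2, 0.3]
width: 0.499
```

```bash
python3 -m handwheel '[[-1.6,0,-2.4,0,0,0],[-1.9,0,-2.4,0,0,0],[-1.9,0,-2.4,0,0,0],[-1.9,0,-2.4,0,0,0],[-1.9,0,-2.4,0,0,0],[-1.9,0,-2.4,0,0,0],[-1.9,0,-2.4,0,0,0],[-1.9,0,-2.4,0,0,0],[-1.9,0,-2.4,0,0,0],[-1.9,0,-2.4,0,0,0],[-1.9,0,-2.4,0,0,0],[-1.9,0,-2.4,0,0,0]]' 1
python3 - <<'E'
from h import *
p=grab_frame("top");q=grab_frame("scene")
y=np.r_[-DG[1],DG[0],0];d=np.r_[DG,0]
cv2.imwrite("pics/after_s.png",q["frame"]);cv2.imwrite("pics/after_t.png",p["frame"])
for n,k in(("top",p),("scene",q)):
    print(n,np.array([proj(k,np.r_[G,.049]+a*.024*d+b*.015*y) for a,b in((1,1),(1,-1),(-1,-1),(-1,1))]).round(1).tolist())
    print([([round(x,1) for x in t["rect"]],round(t["p"],2)) for t in find_in(k,"tile_2")])
    print(tip_of(k,"press_knob"))
u,v=proj(q,np.r_[G,.045]).astype(int)
hsv=cv2.cvtColor(q["frame"],cv2.COLOR_BGR2HSV)[v-14:v+14,u-18:u+18]
for r in range(28): print(v-14+r,"".join("G" if (35<h<90 and s>100) else "g" if (30<h<90 and s>25 ) else "c" if (h<30 and s>40 and vv>140) else "w" if (s<40 and vv>110) else "." for h,s,vv in hsv[r]))
print("u0",u-18)
E
```

```text
time: 22.05
position: [0.5504, -0.0652, 0.3713]
tool_rot: [[0.065, 0.996, -0.054], [0.764, -0.084, -0.64], [-0.642, 0.0, -0.766]]
contact_force: [0.3, -0.8, -0.5]
width: -0.0
top [[395.9, 226.3], [394.8, 237.9], [376.2, 235.7], [377.4, 224.2]]
[([260.1, 225.0, 279.5, 236.3], 0.72), ([222.8, 215.2, 238.6, 232.3], 0.47), ([374.3, 225.5, 378.5, 238.1], 0.44)]
[{'centre': [221.1, 403.5], 'p': 0.74}, {'centre': [230.3, 386.3], 'p': 0.56}]
scene [[400.4, 230.2], [407.0, 236.9], [389.1, 241.0], [382.8, 234.1]]
[([275.0, 291.8, 309.0, 313.8], 0.92), ([263.7, 270.6, 288.4, 282.3], 0.84), ([304.5, 251.9, 320.3, 267.5], 0.77), ([215.4, 287.7, 232.3, 309.0], 0.51)]
[]
222 ....................................
223 ....................................
224 ....................................
225 ....................................
226 ....................................
227 ....................................
228 ....................................
229 ....................................
230 ....................................
231 ....................................
232 ....................................
233 ....................................
234 ....................................
235 ....................................
236 ....................................
237 ....................................
238 ....................................
239 ....................................
240 ....................................
241 ....................................
242 .................c..................
243 ....................................
244 ....................................
245 ....................................
246 ....................................
247 ....................................
248 ....................................
249 ....................................
u0 376
```

```bash
python3 - <<'E'
from h import *
R=frame(DG,0); need(R,[*G,.33],0)
p=cv2.imread("pics/after_t.png");b=cv2.imread("pics/top0.png")
print("rows 220-241, cols 370-384: now BGR / before")
for r in range(221,241,1): print(r," ".join("%3d,%3d,%3d"%tuple(p[r,c]) for c in range(372,382)))
E
```

```text
t 22.35 pos [ 0.55 -0.07  0.37] F [-0.23 -0.37 -0.97] w -0.004
shift cm, in axes now [-6.64  0.11 10.63] | in goal axes [-11.92   0.12   3.88] | turn deg [-0.08 39.98  0.1 ]
rows 220-241, cols 370-384: now BGR / before
221  59, 91, 77  67,102, 56  67,100, 58  72,105, 63  68,104, 60  66,101, 55  75,108, 68  72,105, 59  66, 99, 53  39, 58,115
222  73,103, 83  73,106, 58  73,110, 61  69,102, 63  70,104, 60  69,102, 60  69,105, 61  68,101, 56  71,105, 58  37, 61,107
223  65, 96, 68  72,102, 57  67,104, 54  72,109, 66  73,107, 61  73,105, 62  66,102, 57  71,105, 59  70,102, 55  40, 62,108
224  66,101, 66  74,102, 59  70,104, 62  72,104, 61  68,102, 57  66,101, 58  60, 87, 51  46, 70, 40  68,102, 53  67, 91, 56
225  67,100, 69  66,101, 57  72,104, 62  70,106, 60  66,104, 56 135,174,180 128,166,169 128,164,160 125,163,159  92,119,115
226  76,110, 68  74,106, 59  70,106, 59  71,103, 60  64,100, 54 116,156,150 124,164,159 120,160,156 125,160,152  77,102,138
227  74,108, 64  71,105, 63  69,101, 61  65, 98, 55  75,108, 76 122,156,150 122,160,157 127,165,156 124,160,154 149,176,182
228  71,105, 
[... 898 characters left out ...]
,101, 51 104,136,135 158,198,229 159,203,230 164,206,231 160,205,234 160,191,206
236  69,102, 59  71,104, 62  67,102, 56  70,104, 56  69,103, 70  89,122,108 103,136,145 120,156,166 131,175,187 127,156,175
237  69,103, 61  73,110, 64  69,105, 59  68,105, 60  67,103, 55  70,104, 57  69,105, 61  72,107, 60  77,109, 62  65, 89, 62
238  73,106, 64  73,110, 62  75,107, 61  71,101, 63  69,102, 59  67,106, 60  63,101, 54  71,104, 57  71,106, 56  68,103, 56
239  74,106, 57  77,109, 66  71,106, 59  68,105, 58  73,106, 67  66,100, 58  69,104, 64  69,101, 59  69,101, 59  75,109, 65
240  69,105, 60  73,106, 63  69, 99, 60  74,106, 61  71,106, 58  72,106, 62  70,106, 59  72,107, 59  76,109, 64  71,103, 62
```

```bash
python3 -m handwheel '[[0,0,0,0,8,0],[0,0,0,0,8,0],[0,0,0,0,8,0],[0,0,0,0,8,0],[0,0,0,0,8,0],[-1,0,0.1,0,0,0],[-2.2,0,0.5,0,0,0],[-2.2,0,0.7,0,0,0],[-2.2,0,0.7,0,0,0],[-2.2,0,0.7,0,0,0],[-1.5,0.1,0.7,0,0,0],[-0.6,0,0.5,0,0,0],[0,0,0,0,0,0]]'
python3 - <<'E'
from h import *
R=frame(DG,0); need(R,[*G,.25],0)
q=grab_frame("scene");o=cv2.imread("pics/scene0.png")
cv2.imwrite("pics/press0.png",q["frame"])
d=cv2.absdiff(q["frame"],o).max(2)
u,v=proj(q,np.r_[G-.028*DG,.16]);print(u,v,"changed frac near dial",(d[int(v)-12:int(v)+12,int(u)-10:int(u)+25]>40).mean())
# red pointer pixels
def red(im):
    h=cv2.cvtColor(im,cv2.COLOR_BGR2HSV)[int(v)-18:int(v)+18,int(u)-18:int(u)+18]
    m=((h[...,0]<8)|(h[...,0]>172))&(h[...,1]>90);g=(h[...,0]>45)&(h[...,0]<85)&(h[...,1]>70);return m,g
for im in(o,q["frame"]):
    m,g=red(im)
    for r in range(36):print("".join("R" if m[r,c] else "G" if g[r,c] else "." if im[int(v)-18+r,int(u)-18+c].min()<110 else "w" for c in range(36)))
E
```

```text
time: 23.65
position: [0.5417, -0.1835, 0.3294]
tool_rot: [[0.084, 0.996, -0.002], [0.996, -0.084, 0.001], [0.001, -0.002, -1.0]]
contact_force: [-0.9, 0.5, -0.0]
width: 0.001
t 23.65 pos [ 0.54 -0.18  0.33] F [-0.89  0.51 -0.01] w 0.001
shift cm, in axes now [-0.06 -0.    7.94] | in goal axes [-0.05 -0.02  7.94] | turn deg [-0.13 -0.07  0.06]
388.9643759955368 196.24013567109196 changed frac near dial 0.5654761904761905
..........................GGGGGGGGGG
...........................GGGGGGGGG
..............................GGGGGG
............................w.......
...........................wwwww....
...........................wwwwww...
.............................wwww...
....................................
.................www................
................wwwww...............
...............ww...ww..............
...............w.GGG.w..............
...............wwww.Gww.............
...............wwwwwGGww............
..............wwwwwww.w.............
..............wwwwwwwwww............
..............wwwwwwwwww............
...............www..www.............
.........
[... 1288 characters left out ...]
..................w.ww..w.........
.......................w.www........
...............ww.w..w.ww...w.......
...................w..w.w..w........
................www...w......w......
.................w..ww..w.w...w.....
...........................w........
................ww...w.w..w.........
................ww..wwwww...........
.................w.www...wwww.......
...............w..w..w...w.w........
..................w.ww..w.w.........
....................w.ww....w.......
..............w.....................
................w.....ww..ww........
.....................w.w...w........
...................w.wwwww..........
................w..w...w............
...............ww..w.w...w..........
```

```bash
python3 -m handwheel '[[0,0,2,0,0,0],[0,0,2,0,0,0],[0,0,2,0,0,0],[0,0,1,0,0,0],[0,0,0.5,0,0,0],[0,0,0,0,0,0]]' | grep -E "position|force"; for r in 1; do python3 -m handwheel '[[0,0,0.3,0,0,0],[0,0,0.3,0,0,0],[0,0,0,0,0,0]]' | grep -E "position|force"; done
```

```text
position: [0.5424, -0.1833, 0.2562]
contact_force: [-0.7, 0.1, 1.0]
position: [0.5423, -0.1839, 0.2502]
contact_force: [-0.3, -0.4, -0.8]
```

```bash
python3 -m handwheel '[[0,0,0.3,0,0,0],[0,0,0.3,0,0,0],[0,0,0,0,0,0]]' | grep -E "position|force|torque"; python3 -m handwheel '[[0,0,0.3,0,0,0],[0,0,0.3,0,0,0],[0,0,0,0,0,0]]' | grep -E "position|force|torque"
```

```text
position: [0.5424, -0.1839, 0.2442]
contact_force: [-0.0, 0.7, 1.2]
position: [0.5424, -0.184, 0.2395]
contact_force: [-1.9, 0.1, 7.6]
```

```bash
python3 -m handwheel '[[0,0,0.4,0,0,0],[0,0,0.4,0,0,0],[0,0,0.4,0,0,0],[0,0,0.4,0,0,0],[0,0,0,0,0,0]]' | grep -E "position|force"; python3 -m handwheel '[[0,0,0.4,0,0,0],[0,0,0.4,0,0,0],[0,0,0.2,0,0,0],[0,0,0,0,0,0],[0,0,0,0,0,0]]' | grep -E "time|position|force"
```

```text
position: [0.5424, -0.184, 0.2235]
contact_force: [-1.7, 0.7, 6.6]
time: 26.2
position: [0.5425, -0.184, 0.2136]
contact_force: [-1.3, 0.5, 6.0]
```

```bash
python3 -m handwheel '[[0,0,0.3,0,0,0],[0,0,0.3,0,0,0],[0,0,0.3,0,0,0],[0,0,0,0,0,0],[0,0,0,0,0,0]]' | grep -E "position|force"; for k in 1; do python3 -m handwheel '[[0,0,0.15,0,0,0],[0,0,0,0,0,0],[0,0,0,0,0,0]]' | grep -E "position|force"; done;  python3 -m handwheel '[[0,0,0.15,0,0,0],[0,0,0,0,0,0],[0,0,0,0,0,0]]' | grep -E "position|force"; python3 -m handwheel '[[0,0,0.15,0,0,0],[0,0,0,0,0,0],[0,0,0,0,0,0]]' | grep -E "position|force"
```

```text
position: [0.5425, -0.184, 0.2046]
contact_force: [-0.8, 0.7, 7.6]
position: [0.5425, -0.184, 0.2032]
contact_force: [-2.6, 0.4, 7.8]
position: [0.5425, -0.184, 0.2018]
contact_force: [-2.2, 0.9, 7.7]
position: [0.5425, -0.184, 0.2003]
contact_force: [-1.9, 0.3, 7.5]
```

```bash
for k in 1; do python3 -m handwheel '[[0,0,0.1,0,0,0],[0,0,0,0,0,0],[0,0,0,0,0,0]]' | grep -E "position|force"; python3 -m handwheel '[[0,0,0.1,0,0,0],[0,0,0,0,0,0],[0,0,0,0,0,0]]' | grep -E "position|force"; python3 -m handwheel '[[0,0,0.1,0,0,0],[0,0,0,0,0,0],[0,0,0,0,0,0]]' | grep -E "position|force"; python3 -m handwheel '[[0,0,0.1,0,0,0],[0,0,0,0,0,0],[0,0,0,0,0,0]]' | grep -E "time|position|force"; done
```

```text
position: [0.5425, -0.184, 0.1995]
contact_force: [-1.4, 0.6, 8.9]
position: [0.5425, -0.184, 0.1988]
contact_force: [-2.7, 0.1, 10.6]
position: [0.5425, -0.184, 0.198]
contact_force: [-2.6, 1.8, 11.6]
time: 28.8
position: [0.5425, -0.184, 0.1972]
contact_force: [-3.0, 1.1, 12.3]
```

```bash
python3 -m handwheel '[[0,0,0.1,0,0,0],[0,0,0,0,0,0],[0,0,0,0,0,0]]' | grep -E "position|force"; python3 -m handwheel '[[0,0,-1,0,0,0],[0,0,-2,0,0,0],[0,0,-3,0,0,0],[0,0,-4,0,0,0],[3,0,-3,0,0,0],[4,0,-1,0,0,0],[4.5,0,0,0,0,0],[4.5,0,0,0,0,0],[4.5,0,0,0,0,0],[4.5,0,0,0,0,0],[4.5,0,0,0,0,0],[4.5,0,0,0,0,0],[4.5,0,0,0,0,0],[4.5,0,0,0,0,0],[0,0,0,0,0,0]]'
```

```text
position: [0.5425, -0.184, 0.1964]
contact_force: [-3.9, 1.1, 12.9]
time: 30.6
position: [0.5779, 0.2504, 0.3326]
tool_rot: [[0.077, 0.997, -0.001], [0.997, -0.077, 0.003], [0.003, -0.001, -1.0]]
contact_force: [0.4, -0.3, -0.1]
width: -0.0
```

```bash
cat > dial.py <<'E'
from h import *
q=grab_frame("scene");o=cv2.imread("pics/scene0.png");cv2.imwrite("pics/dial_%d.png"%q["shot"],q["frame"])
print([round(float(x),1) for x in proj(q,np.r_[G-.028*DG,.16])])
def show(im,r0,r1,c0,c1):
    h=cv2.cvtColor(im,cv2.COLOR_BGR2HSV)
    for r in range(r0,r1):print(r,"".join("R" if ((H<8)|(H>172))and S>90 else "G" if 40<H<88 and S>60 else "w" if V>130 and S<90 else "c" if V>130 else "." for H,S,V in h[r,c0:c1]))
show(q["frame"],180,256,370,425)
E
python3 dial.py
```

```text
[389.0, 196.2]
180 wwwwwwwwwwwwwwwww...w.w.ww.............................
181 wwwwwwwwwwwwww.w.ww.w..w...............................
182 wwwwwwwwwwwwwwwww..www...w...w.........................
183 wwwwwwwwwwwwwww...w.w.....w............................
184 wwwwwwwwwwwwwww.www.......w..w.........................
185 wwwwwwwwwwwwwwww...ww..................................
186 wwwwwwwwwwwwww.ww.w.w.ww...............................
187 wwwwwwwwwwwwwwwwwwww..www....w.........................
188 wwwwwwwwwwwwwwwww.w..w...ww............................
189 wwwwwwwwwwwwwwwwww.....................................
190 wwwwwwwwwwwwwwwww.......w...w.w........................
191 wwwwwwwwwwwwwwwww..w..www........w.....................
192 wwwwwwwwwwwwwwwwww.......w.......w.....................
193 wwwwwwwwwwwwwwwww..ww..w..www..........................
194 wwwwwwwwwwwwwwww...w..w..w.....w.......................
195 wwwwwwwwwwwwwwww....w....w....w.....w..................
196 wwwwwwwwwwwwwwwwwww....w.........w.....................
197 wwwwwwwwwwwwwwwwww.....w.w.....w.......................
198 w
[... 2774 characters left out ...]
wwwwwwwww....w.....www.w................
245 .wwwwwwwwwwwwwwwwwwwww.w.........ww....................
246 wwwwwwwwwwwwwwwwwwwwwwwwww....w.w......ww..............
247 w.wwwwwwwwwwwwwwwwwwwwwww.wwwwww...ww..................
248 wwwwwwwwwwwwwwwwwwwwwwwww....ww...w.w..................
249 wwwwwwwwwwwwwwwwwwwwwwwww.w.......ww...................
250 wwwwwwwwwwwwwwwwwwwwwwwwwwww.......w...................
251 .wwwwwwwwwwwwwwwwwwwwwwwwww..w.w......w................
252 w.wwwwwwwwwwwwwwwwwwwwwwwww..w........w................
253 w.wwwwwwwwwwwwwwwwwwwwww..w.w.w........................
254 wwwwwwwwwwwwwwwwwwwwwwwwwwww.w.........w...............
255 ..wwwwwwwwwwwwwwwwwwwwwwww.w..w..w.....w...............
```

```bash
python3 -m handwheel '[[2.8,-2.5,0,0,0,0],[2.8,-2.5,0,0,0,0],[2.8,-2.5,0,0,0,0],[2.8,-2.5,0,0,0,0],[2.8,-2.5,0,0,0,0],[2.8,-2.5,0,0,0,0],[2.8,-2.5,0,0,0,0],[2.8,-2.5,0,0,0,0],[2.8,-2.5,0,0,0,0],[2.8,-2.5,0,0,0,0],[0,0,0,0,0,0]]' | grep -E "time|position"; sed -i 's/180,256,370,425/182,250,370,430/' dial.py; python3 dial.py
```

```text
time: 31.75
position: [0.3503, 0.5468, 0.3333]
[389.0, 196.2]
182 ............................................................
183 ..........c.c.........c.....................................
184 ................c...........................................
185 ......cc..........cc........................................
186 .....c..........cc.......G..................................
187 ................c.......G.G.................................
188 ..............c........GGGG.................................
189 ............c..........GGGGG................................
190 ..........cc...........GG.GG................................
191 .c.......c.............G.GGGG.G.............................
192 ........................GG.G.GGG............................
193 ................w......GGGGGGGGG............................
194 ...............w.......G.GG.GGGG............................
195 .......................GGGGGGGGG............................
196 ...............c........GG.G.G..G...........................
197 ........ccc.c..........GGGGGGGGGG..........................
[... 2681 characters left out ...]
GGGG.......................GGG.GGG................
240 ...GG.....GGGG......................GGGGGGGGGG..............
241 ...GGG....GGGG....................GGGGGGGGGGGG..............
242 ....G..GGGGGGG.....................GGGGGGGGGGG..............
243 ..GG.G.GGGGGGG.....................GGGGGGGGGGG..............
244 ..GGGGGGGGGGGG....................GGGGGGGGGGGGG.............
245 ....G.GGGGGGGG....................GG.GGGGGGGGGG.............
246 .....G..GGGGGG....................GGGGGGGGGGGGG.............
247 .......GGGGGGGG...................GGGGGGGGGGGGGG............
248 ......GGGGGGGGGG................GGGG.GGGGGGGGGGG............
249 ........GGGGGGGG............GG.GGGGGGGGGGGGGGGGG............
```

```bash
cat > ang.py <<'E'
import sys
from h import *
q=grab_frame("scene")
im1=cv2.imread(sys.argv[1]);r0=int(sys.argv[2]);im0=cv2.imread("pics/scene0.png")
n=np.r_[DG,0];y=np.r_[-DG[1],DG[0],0];O=np.r_[G-.028*DG,0];e=np.array(q["eye"])
def pl(u,v):
    d=ray(q,u,v);X=e+d*((O-e)@n)/(d@n);return np.array([-(X-O)@y,X[2]])*1e3  # viewer's right, up (mm)
def pts(im,r,R,sel):
    P=[]
    for v in range(r,R):
        for u in range(381,398):
            b,g,rr=map(int,im[v,u])
            if sel(b,g,rr):P.append(pl(u,v))
    return np.array(P)
red=lambda b,g,r:r>1.45*g and r>1.3*b and r>35
grn=lambda b,g,r:g>1.2*r and g>1.15*b
wh=lambda b,g,r:min(b,g,r)>95
W=pts(im0,184,208,wh);print("face0 right",W[:,0].min(),W[:,0].max(),"up",W[:,1].min(),W[:,1].max())
for im,r in((im0,184),(im1,r0)):
    print("red\n",pts(im,r,r+24,red).round(0).tolist());print("green",pts(im,r,r+24,grn).round(0).tolist())
E
ls pics; python3 ang.py $(ls -t pics/dial_*.png|head -1) 202
```

```text
after_s.png
after_t.png
dial_26.png
dial_27.png
p1.png
p10.png
p2.png
p3.png
p4.png
p5.png
p6.png
p7.png
p8.png
p9.png
press0.png
s0c.png
scene0.png
t0c.png
top0.png
face0 right -29.98846557128408 22.451452856116163 up 123.81642024980616 183.29868413819418
red
 [[-36.0, 157.0], [-32.0, 160.0], [-27.0, 162.0], [-8.0, 154.0], [-11.0, 150.0], [-19.0, 143.0], [-15.0, 145.0]]
green [[-8.0, 177.0], [-15.0, 170.0], [-11.0, 172.0], [-7.0, 175.0], [-3.0, 177.0], [1.0, 179.0], [-3.0, 174.0], [1.0, 176.0], [2.0, 174.0], [6.0, 176.0], [6.0, 174.0]]
red
 [[-16.0, 124.0], [-15.0, 121.0], [-15.0, 119.0], [-10.0, 119.0], [-10.0, 117.0], [-9.0, 114.0], [-9.0, 112.0], [-3.0, 107.0]]
green [[-7.0, 126.0], [-3.0, 128.0], [-2.0, 126.0], [2.0, 128.0], [2.0, 126.0], [6.0, 128.0], [7.0, 126.0]]
```

The pointer reads about -40° on the dial (zero at -135°, band -54° to +27°), so the foot is in by roughly 3.5 mm. That's close to the low edge, so I'll press about 1 mm more.

```bash
python3 -m handwheel '[[-2.8,2.5,0,0,0,0],[-2.8,2.5,0,0,0,0],[-2.8,2.5,0,0,0,0],[-2.8,2.5,0,0,0,0],[-2.8,2.5,0,0,0,0],[-2.8,2.5,0,0,0,0],[-2.8,2.5,0,0,0,0],[-4,1.9,0,0,0,0],[-4,1.9,0,0,0,0],[-4,1.9,0,0,0,0],[-4,0,0,0,0,0],[-4,0,0,0,0,0],[-4,0,0,0,0,0],[-4,0,0,0,0,0],[-4,0,0,0,0,0],[-4,0,0,0,0,0],[-4,0,0,0,0,0],[-3,0,0,0,0,0],[0,0,0,0,0,0]]' | grep -E "time|position"; python3 -c "
from h import *
need(frame(DG,0),[.5425,-.184,.205],0)"
```

```text
time: 33.75
position: [0.5298, -0.1044, 0.3336]
t 33.75 pos [ 0.53 -0.1   0.33] F [ 0.54 -0.21 -0.66] w 0.003
shift cm, in axes now [-7.78  1.99 12.88] | in goal axes [-7.82  1.94 12.86] | turn deg [ 0.02  0.15 -0.39]
```

```bash
python3 -m handwheel '[[-2.6,0.7,0,0,0,0],[-2.6,0.7,0,0,0,0],[-2.6,0.6,0,0,0,0],[0,0,3,0,0,0],[0,0,3,0,0,0],[0,0,3,0,0,0],[0,0,2.5,0,0,0],[0,0,1,0,0,0],[0,0,0,0,0,0],[0,0,0,0,0,0]]' | grep -E "time|position|force"; python3 -m handwheel '[[0,0,0.3,0,0,0],[0,0,0.3,0,0,0],[0,0,0,0,0,0],[0,0,0,0,0,0]]' | grep -E "position|force"
```

```text
time: 34.75
position: [0.5453, -0.1785, 0.2099]
contact_force: [-0.4, -0.2, 0.2]
position: [0.5449, -0.178, 0.2029]
contact_force: [0.2, 0.6, -0.2]
```

```bash
python3 -m handwheel '[[-0.6,-0.2,0,0,0,0],[0,0,0.3,0,0,0],[0,0,0.25,0,0,0],[0,0,0,0,0,0],[0,0,0,0,0,0]]' | grep -E "position|force"; python3 -m handwheel '[[0,0,0.15,0,0,0],[0,0,0,0,0,0],[0,0,0,0,0,0]]' | grep -E "position|force"
```

```text
position: [0.5422, -0.1837, 0.197]
contact_force: [-0.5, -0.2, -0.6]
position: [0.5425, -0.1838, 0.1963]
contact_force: [-1.1, 0.6, 4.2]
```

```bash
python3 -m handwheel '[[0,0,0.1,0,0,0],[0,0,0,0,0,0],[0,0,0,0,0,0]]' | grep -E "position|force"; python3 -m handwheel '[[0,0,0.1,0,0,0],[0,0,0,0,0,0],[0,0,0,0,0,0]]' | grep -E "position|force"
```

```text
position: [0.5425, -0.1838, 0.1963]
contact_force: [-1.7, 1.2, 9.3]
position: [0.5426, -0.1839, 0.1959]
contact_force: [-2.6, 0.7, 11.7]
```

```bash
python3 -m handwheel '[[0,0,0.08,0,0,0],[0,0,0,0,0,0],[0,0,0,0,0,0]]' | grep -E "position|force"; python3 -m handwheel '[[0,0,-1,0,0,0],[0,0,-2,0,0,0],[0,0,-3,0,0,0],[0,0,-4,0,0,0],[3,0,-3,0,0,0],[4,0,-1,0,0,0],[4.5,0,0,0,0,0],[4.5,0,0,0,0,0],[4.5,0,0,0,0,0],[4.5,0,0,0,0,0],[4.5,0,0,0,0,0],[4.5,0,0,0,0,0],[3.5,-2,0,0,0,0],[3,-2.5,0,0,0,0],[2.8,-2.5,0,0,0,0],[2.8,-2.5,0,0,0,0],[2.8,-2.5,0,0,0,0],[2.8,-2.5,0,0,0,0],[2.8,-2.5,0,0,0,0],[2.8,-2.5,0,0,0,0]]' | grep -E "time|position"; python3 -m handwheel '[[2.8,-2.5,0,0,0,0],[2.8,-2.5,0,0,0,0],[2.8,-2.5,0,0,0,0],[0,0,0,0,0,0]]' | grep -E "time|position";  python3 dial.py | sed -n 18,36p; python3 ang.py $(ls -t pics/dial_*.png|head -1) 202
```

```text
position: [0.5426, -0.1839, 0.1954]
contact_force: [-3.0, 1.9, 12.7]
time: 38.85
position: [0.3949, 0.4047, 0.3327]
time: 39.25
position: [0.3251, 0.497, 0.3321]
198 ....cccccccwcccccccc...G.GGGGGGGGGGGGGG.........GGG...GGG..G
199 ...ccwccccccccc....c.....GGGGGGGGGGGG..............G..G...GG
200 ..ccc........cc.c............GGGGG......c.........G.G.GGG.GG
201 ..ccc......cccccc...................cw..cw......c..G.GGGGGGG
202 ..ccccc..wccccccc....................cccc.ccc..cc...G....GGG
203 ccccccccccccccc.......................ccccc..c.c.......GGGGG
204 cccccccccccccc.........................ccc............G.GGGG
205 ccccccccccccc..w........................................GGG.
206 wccccccccccc..w.ww..........................................
207 ccccccccc....w.R.ww.........................................
208 ccccc...cc...ww.GGw......................c..................
209 c............wwc.GG.......................c.................
210 cc...........wwwR.G.........................................
211 ..c......c...wwwRw.G........................................
212 ........cc..wwwwRw..........................................
213 .c.ccc.ccc...wwwRw..........................................
214 ...c.........ww..w.........................c................
215 .............ww.........................c...................
216 ............www.............................................
face0 right -29.98846557128408 22.451452856116163 up 123.81642024980616 183.29868413819418
red
 [[-36.0, 157.0], [-32.0, 160.0], [-27.0, 162.0], [-8.0, 154.0], [-11.0, 150.0], [-19.0, 143.0], [-15.0, 145.0]]
green [[-8.0, 177.0], [-15.0, 170.0], [-11.0, 172.0], [-7.0, 175.0], [-3.0, 177.0], [1.0, 179.0], [-3.0, 174.0], [1.0, 176.0], [2.0, 174.0], [6.0, 176.0], [6.0, 174.0]]
red
 [[-6.0, 121.0], [-6.0, 119.0], [-5.0, 117.0], [-5.0, 114.0], [-3.0, 105.0]]
green [[-7.0, 126.0], [-3.0, 128.0], [-2.0, 126.0], [2.0, 128.0], [2.0, 126.0], [7.0, 126.0]]
```

The pointer is now at about -13°, so the foot is in by about 4.5 mm, mid-band. One last check of the tile and the bystanders before handing in.

```bash
python3 - <<'E'
from h import *
q=grab_frame("scene");p=grab_frame("top")
y=np.r_[-DG[1],DG[0],0];d=np.r_[DG,0]
K=np.array([proj(q,np.r_[G,.049]+a*.024*d+b*.015*y) for a,b in((1,1),(1,-1),(-1,-1),(-1,1))]);print("pred top face",K.round(1).tolist())
for n,k in(("scene",q),("top",p)): print(n,[([round(x) for x in t["rect"]],round(t["p"],2)) for t in find_in(k,"tile_2")])
print("bowl",[np.round(t["centre"]).tolist() for t in tip_of(p,"water_bowl")][:1],"was [164,326]")
o=cv2.imread("pics/scene0.png").astype(int);f=q["frame"].astype(int)
for v in range(226,250):
    print(v,"".join("G" if g>1.3*r and g>1.2*b else "w" if min(b,g,r)>150 and abs(r-b)<35 else "c" if r>150 and r-b>35 else "g" if g>=r-4 and g>90 else "." for b,g,r in f[v,376:414]))
s=manip.get_state();print(s["time"],np.array(s["contact_force"]))
E
```

```text
pred top face [[400.4, 230.2], [407.0, 236.9], [389.1, 241.0], [382.8, 234.1]]
scene [([275, 291, 308, 314], 0.84), ([264, 270, 290, 281], 0.84), ([306, 250, 320, 269], 0.67), ([384, 232, 403, 248], 0.65), ([216, 289, 235, 310], 0.61)]
top [([258, 260, 279, 267], 0.7), ([261, 225, 278, 237], 0.65), ([222, 215, 239, 234], 0.64), ([305, 205, 314, 219], 0.57)]
bowl [[165.0, 328.0]] was [164,326]
226 ......................................
227 ......................................
228 ......................................
229 ......................................
230 ....................g.................
231 ......................................
232 ...............g....................G.
233 ..........gggggg.................GGGGG
234 .......gggggggg..............GGGGGGGGG
235 .......ggggggg..........g...gGGGGGGGGG
236 ........ggggg..................GGG.G..
237 .........g.....gg..............GGG...G
238 ....g.gg....g..................GGGGG.G
239 ...GGGGGg......................GGGGGGG
240 ....GGGGg.....................GGGGGGGG
241 ...GGGGGgg...................GGGGGGGGG
242 GGGGGGGGgg..............g.g.GGGGGGGGGG
243 GGGGGGGGgg.........g........GGGGGGGGGG
244 GGGGGGGGgg...gg.............GGGGGGGGGG
245 GGGGGGGGgg....ggggg..g......GGGGGGGGGG
246 GGGGGGGGgg..................GGGGGGGGGG
247 GGGGGGGGGgg...g.........g..GGGGG.GGGGG
248 GGGGGGGGGG.................GGGGGGGGGGG
249 gGGGGGGGGG.......g...GGGGGGGGGGGGGGGGG
39.6 [0.36 0.55 0.27]
```

```bash
python3 -c "
from cell import sign_off
print(sign_off())"
```

```text
the job is handed in; nothing more can be done
None
```

The green tile lies flat on the anvil under the foot. I pressed the knob twice, until the pointer stood in the green band, then moved the arm well clear and handed in at about 40 s.

**Final readings**
- **Pointer:** it stands at about -13° on the dial (the band runs from -54° to +27°), which puts the foot about 4.5 mm in. After the first press it read about 3.5 mm, so I went back and pressed roughly 1 mm more. The highest reading on the knob was about 13 N.
- **Tile position:** its visible edges match the predicted outline to within about 1 pixel in both cameras. My estimate of the anvil's own position is only good to about 2 mm.
- **Other things:** the blue and brown tiles and the pink look-alikes are still detected close to where they were. The bowl's detected position is within 1–2 pixels of before.

**What disagreed or went wrong**
- **Fingertips:** they sat about 38 mm short of the reported TCP, along the tool axis. I confirmed this by a light touch on the table (about 24 N) and corrected for it.
- **First lowering:** a sign error in my calculation brought the tile down about 44 mm short, beside the anvil. No contact force showed; I raised it and placed it again.
- **Dial view:** the arm blocked the dial during each press, so I could read it only after backing off. I had used up the picture views by then, so the last checks are from pixel values.

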